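# Cure lacquered knobs in the UV station

## Robot

A 6-joint arm with a two-finger parallel gripper is mounted at the origin on the work surface. World frame = base frame: x ahead of the robot, y to its left, z up, the work surface at z = 0. Lengths are in mm, angles in rad, forces in N, time in s.
With the tool pointing down it reaches from about 325 to 775 mm from the base axis. Payload 9.3 kg.
Tool frame: the origin (TCP) lies at the very end of the fingers, on their centre line; the grasp point (between the pads) lies 19 mm behind it (arm.hold_point_z is the distance from the TCP to the grasp point, in mm); z points along the fingers, y is the line along which they close (so a half turn about z gives the same grasp; the last joint's range is limited). The gripper opens to 85 mm and grips with 20 to 120 N. Pads are 22 mm wide; open, the fingers measure 114 mm over their backs; the gripper's body (76 mm by 85 mm) begins 54 mm behind the grasp point. The pads swing forward as they close: fully open they stand 13 mm farther back than shut.
Start: joints at [-0.153, 0.259, 0.021, 1.334, 0, 1.418], TCP at [549.997, -0.004, 231.279] pointing down, gripper open.
Joint ranges: [-3.04, 3.04], [-0.91, 1.82], [-1.04, 1.36], [-1.92, 1.95], [-1.52, 1.45], [-3.14, 3.14]. Speed limits (rad/s): [2.22, 2.22, 2.79, 3.14, 3.14, 3.14].

## Interface

Orientations are given as a unit quaternion [x, y, z, w].
In Python, from station import status, eyes, order, look_for, masks_of, arm gives the robot as it stands.
- The arm moves only by the shell command python3 -m inch 'ROWS' [FORCE]. ROWS is JSON, a list of rows, each an object of numbers: "tx", "ty", "tz": the shift along the tool's x, y, z each as a share of 40 mm, from -1 to 1; "turn": the turn about the tool's z as a share of 360 degrees, from -1 to 1; "jaw": the opening, from -1 (shut) to 1 (fully open). A call has 1 to 12 rows; each row shifts and turns the commanded pose from where the row before left it, along the tool's axes as they then stand; what a row does not reach is not made up. A row lasts 1/10 s, in which the tool goes at most 50 mm and 8.59 degrees, less where a joint would pass 70% of its speed; a pose out of reach is approached as far as the arm can. A call with a number of a shift or a turn outside -1 to 1 is refused whole. A call with a gripper value outside its range is refused whole. The fingers move at their own pace and stop on an object; FORCE is the grip in N (left out, the last holds). Time passes only in rows, so rows that do not move let the fingers close. It gives the time, the measured TCP pose, the force, the opening and the grip force at its end, in the units of the state.
- status.get_state(): the state, without advancing time (a new reading comes with each control period).
- eyes.get_image(name): name is "scene" or "side" or "wrist"; returns (picture, depth): 480x640x3 uint8, blue, green, red; 480x640 float32, mm along the optical axis (not along the pixel's ray), 0 where there is no reading.
- eyes.camera_model(name): a dict with "fx", "fy", "cx", "cy" (pixels), "position" and "attitude" of the camera in the world. Camera axes: x right, y up, looking along -z (the intrinsics and any distortion apply to the point x, -y, -z); pixel columns grow to the right and rows downward; lengths in mm; the calibration is good to about 2 mm. A picture is of the moment at which its call begins: read the wrist's pose just before it. camera_model takes no time and is no camera call; for the wrist camera it gives the pose at the moment of the call.
- order.sign_off(): hands the job in; it is judged then, once.
Trained networks look in the newest picture that a camera, given by its name, has taken for a name from the list of things; names that differ only in an ending like _2 or _b are one class to them, and where a whole thing is asked for, a point or a joint stands for the part that bears it (a point fixed in the world has none). Each returns a list of dicts, best first, with "confidence" (0 to 1); they miss things now and then, are a little off and sometimes report something else, mostly with a low value. They report only what shows in the picture. A call takes as long as a camera call. They do not tell look-alikes from the thing itself.
- look_for(thing, camera): "position" ([x, y, z] in mm, in world coordinates, good to about 4 mm: the middle of the surface that is visible of it).
- masks_of(thing, camera): "region" (480x640 bool, what is visible of it).
The state is a dict: "time": time; "q": joint angles; "qd": joint speeds; "joint_torque": joint torques, N m; "tcp_pos": TCP position; "tcp_rot": TCP orientation; "contact_force": force on the tool from outside, world axes, zero at the start; "ft_torque": the same for the moment, N m; "opening": finger opening in mm; "gripper_force": force on a finger pad.
Only numpy, scipy, OpenCV 4.12 (cv2) and the standard library are available. Lean on these libraries where they do the work, as an engineer would, in place of code of your own. Each camera call takes 0.05 s, during which the arm holds its last target. There are 200 camera calls.

## Task

The white drawer knobs standing on the brown hardboard are freshly lacquered: pull the tray of the UV curing station right out to its stop, stand every knob upright with its block on the tray floor, holding each only by that raw wooden block and never touching the knob itself. Then slide the loaded tray all the way home under the lamps, smoothly and without slamming it. Last of all wind the spring timer's key clockwise as far as it goes, and leave the tin, the tape and the brush where they are.

Things in the scene. Friction and masses are not known exactly. Their poses are not given: they have to be found in the camera images.
- block1: Holding block of raw pine, 46 x 46 mm and 30 mm high, carrying one lacquered white drawer knob (see knob1); about 50 g in all. Origin at the centre of the block's underside, z up, x and y along its square sides; it may be gripped across either pair of sides. Three to five of the five blocks are present, at first on the hardboard.
- block2: Holding block of raw pine, 46 x 46 mm and 30 mm high, carrying one lacquered white drawer knob (see knob2); about 50 g in all. Origin at the centre of the block's underside, z up, x and y along its square sides; it may be gripped across either pair of sides. Three to five of the five blocks are present, at first on the hardboard.
- block3: Holding block of raw pine, 46 x 46 mm and 30 mm high, carrying one lacquered white drawer knob (see knob3); about 50 g in all. Origin at the centre of the block's underside, z up, x and y along its square sides; it may be gripped across either pair of sides. Three to five of the five blocks are present, at first on the hardboard.
- block4: Holding block of raw pine, 46 x 46 mm and 30 mm high, carrying one lacquered white drawer knob (see knob4); about 50 g in all. Origin at the centre of the block's underside, z up, x and y along its square sides; it may be gripped across either pair of sides. Three to five of the five blocks are present, at first on the hardboard.
- block5: Holding block of raw pine, 46 x 46 mm and 30 mm high, carrying one lacquered white drawer knob (see knob5); about 50 g in all. Origin at the centre of the block's underside, z up, x and y along its square sides; it may be gripped across either pair of sides. Three to five of the five blocks are present, at first on the hardboard.
- knob1: The round lacquered knob fixed on the middle of block1: 30 mm in diameter at most, 22 mm high, on a 14 mm neck. Origin at its foot, 30 mm above the block's underside. Its top is 52 mm above the block's underside. Wet: neither fingers nor arm may touch it.
- knob2: The round lacquered knob fixed on the middle of block2: 30 mm in diameter at most, 22 mm high, on a 14 mm neck. Origin at its foot, 30 mm above the block's underside. Its top is 52 mm above the block's underside. Wet: neither fingers nor arm may touch it.
- knob3: The round lacquered knob fixed on the middle of block3: 30 mm in diameter at most, 22 mm high, on a 14 mm neck. Origin at its foot, 30 mm above the block's underside. Its top is 52 mm above the block's underside. Wet: neither fingers nor arm may touch it.
- knob4: The round lacquered knob fixed on the middle of block4: 30 mm in diameter at most, 22 mm high, on a 14 mm neck. Origin at its foot, 30 mm above the block's underside. Its top is 52 mm above the block's underside. Wet: neither fingers nor arm may touch it.
- knob5: The round lacquered knob fixed on the middle of block5: 30 mm in diameter at most, 22 mm high, on a 14 mm neck. Origin at its foot, 30 mm above the block's underside. Its top is 52 mm above the block's underside. Wet: neither fingers nor arm may touch it.
- tray_floor (a point): Centre of the upper side of the tray's flat aluminium floor, 50 mm above the bench. The floor is 140 mm (its x) by 310 mm (its y) inside a lip 10 mm high and 3 mm thick. x points along the slide, from the handle towards the lamps; z up. The point moves with the tray.
- tray_bar (a point): Middle of the tray's steel handle bar: 12 mm in diameter, 120 mm long along its y, 90 mm above the bench, held up by two 10 mm posts 52 mm either side of the middle, with 40 mm of free space down to a 130 mm wide tongue below it and 64 mm to the tray's front. It lies 140 mm in front of tray_floor (-x of it). Same axes as tray_floor.
- tray (a joint): Slide of the tray in m: 0 is fully home under the lamps against the rear stop, 0.20 is fully out against the front stop (the tray moves along tray_floor's -x as it grows, towards the robot). It stays where it is left; about 2.5 N of friction plus 6 N per m/s.
- station: UV curing station, fixed: grey base 440 mm (x, along the slide, away from the robot) by 370 mm; origin at the centre of its underside. With the tray home, tray_floor is at x 120, y 0 mm. Over the home end is a lamp bridge: posts at x 30 and 210, y +-180 mm, two bars across at x 75 and 165 mm, 34 mm wide, 129 to 165 mm above the bench. Timer box 85 x 75 mm, 55 mm high, at x -100, y +230 mm.
- key_grip (a point): Point to grip on the timer's wing key, on its upright turning axis, 86.5 mm above the bench. The wing is an upright black bar 42 mm long (along the point's x) and 11 mm thick (y), from 63.5 to 89.5 mm above the bench (its top 3 mm above this point), on a disc 46 mm in diameter whose top is at 63.5 mm. The point turns with the key.
- key (a joint): Winding of the spring timer in rad: 0 is run down, 4.71 is fully wound against its stop. It grows as the key is turned clockwise seen from above and stays where it is left; turning takes 0.07 to 0.11 N m, rising as the spring is wound.
- board: Brown hardboard sheet fixed on the bench, 280 x 370 mm (x by y), 4 mm thick, on which the blocks stand at first. Origin at the centre of its underside.
- tin: Closed tin, 68 mm in diameter, 70 mm high, a bystander; origin at the centre of its underside.
- tape: Roll of paper tape lying flat, 90 mm in diameter, 25 mm high, a bystander; origin at the centre of its underside.
- brush: Flat paint brush lying on the bench, a bystander; origin under its middle.
There are look-alikes about, which are no part of the job. Leave any orange look-alike of the block5 alone.

How it is judged (in metres and radians):
On the way, in this order (a step that is already met when the one before it is completed fails the run):
1. the tray is drawn out to its front stop (within 10 mm) (value of joint tray above 0.19 m), for 0.2 s.
2. every block that is present stands upright on the tray floor, let go and still, with the tray out (x of block1 in the frame of tray_floor between -0.055 and 0.055 m and y of block1 in the frame of tray_floor between -0.14 and 0.14 m and z of block1 in the frame of tray_floor between -0.006 and 0.006 m and angle between each of block1, block2, block3, block4, block5's own z axis and vertical below 0.12 rad and x of block2 in the frame of tray_floor between -0.055 and 0.055 m and y of block2 in the frame of tray_floor between -0.14 and 0.14 m and z of block2 in the frame of tray_floor between -0.006 and 0.006 m and x of block3 in the frame of tray_floor between -0.055 and 0.055 m and y of block3 in the frame of tray_floor between -0.14 and 0.14 m and z of block3 in the frame of tray_floor between -0.006 and 0.006 m and x of block4 in the frame of tray_floor between -0.055 and 0.055 m and y of block4 in the frame of tray_floor between -0.14 and 0.14 m and z of block4 in the frame of tray_floor between -0.006 and 0.006 m and x of block5 in the frame of tray_floor between -0.055 and 0.055 m and y of block5 in the frame of tray_floor between -0.14 and 0.14 m and z of block5 in the frame of tray_floor between -0.006 and 0.006 m and linear speed of each of block1, block2, block3, block4, block5 below 0.03 m/s and contact force between the fingers and block1 below 0.3 N and contact force between the fingers and block2 below 0.3 N and contact force between the fingers and block3 below 0.3 N and contact force between the fingers and block4 below 0.3 N and contact force between the fingers and block5 below 0.3 N and value of joint tray above 0.17 m), for 0.2 s.
3. the loaded tray is fully home (within 6 mm of its rear stop) (x of block1 in the frame of tray_floor between -0.055 and 0.055 m and y of block1 in the frame of tray_floor between -0.14 and 0.14 m and z of block1 in the frame of tray_floor between -0.006 and 0.006 m and angle between each of block1, block2, block3, block4, block5's own z axis and vertical below 0.12 rad and x of block2 in the frame of tray_floor between -0.055 and 0.055 m and y of block2 in the frame of tray_floor between -0.14 and 0.14 m and z of block2 in the frame of tray_floor between -0.006 and 0.006 m and x of block3 in the frame of tray_floor between -0.055 and 0.055 m and y of block3 in the frame of tray_floor between -0.14 and 0.14 m and z of block3 in the frame of tray_floor between -0.006 and 0.006 m and x of block4 in the frame of tray_floor between -0.055 and 0.055 m and y of block4 in the frame of tray_floor between -0.14 and 0.14 m and z of block4 in the frame of tray_floor between -0.006 and 0.006 m and x of block5 in the frame of tray_floor between -0.055 and 0.055 m and y of block5 in the frame of tray_floor between -0.14 and 0.14 m and z of block5 in the frame of tray_floor between -0.006 and 0.006 m and value of joint tray below 0.006 m), for 0.2 s.
4. the timer is wound right up (value of joint key above 4.5 rad), for 0.2 s.
At the end, for the whole second after the job is handed in: Every block that is present stands on the tray floor inside the lip (underside within 6 mm of the floor, tilt under 0.12 rad) and at rest, the tray is within 6 mm of its rear stop, and the timer key is wound past 4.5 rad (all of step 3 and linear speed of each of block1, block2, block3, block4, block5 below 0.03 m/s and value of joint key above 4.5 rad); the robot touches nothing.
It fails at once if a wet knob is touched by the robot (over 1 N) (contact force between any of the fingers, the arm and knob1 above 1 N or contact force between any of the fingers, the arm and knob2 above 1 N or contact force between any of the fingers, the arm and knob3 above 1 N or contact force between any of the fingers, the arm and knob4 above 1 N or contact force between any of the fingers, the arm and knob5 above 1 N).
It fails at once if the tray is slammed home (faster than 0.3 m/s) (velocity of joint tray below -0.3 m/s).
It fails at once if the tin, the tape or the brush is pushed away (over 30 mm) (distance of any of tin, tape, brush from where it was at the start of the episode above 0.03 m).
Of block1, block2, block3, block4, block5 only 3 to 5 are there at a start; the rules pass over those that are not, and their reading is None.
At some moment in a run one of block1, block2, block3, block4, block5 may be knocked a few centimetres aside while the robot is not near it.
It also fails if it takes over 210 s, if anything falls off the work surface, if the arm or the gripper's body presses on something with over 40 N, if the wrist force passes 120 N, or if a joint passes its speed limit or range.

## Working session

There is one attempt and no reset: what is moved stays moved. The work goes in short steps, Python scripts to look and compute and a shell command to move; the robot and the scene stay as the last step left them, time stands still between calls to the robot, and variables do not carry over. Pictures are saved under pics/ and viewed, at most 14 in all, crops included, and the job is handed in when it is done.

```bash
ls; mkdir -p pics
cat > h.py <<'E'
import numpy as np, cv2
from scipy.spatial.transform import Rotation as R
from station import status, eyes, order, look_for, masks_of, arm
def pts(cam, dep, px=None):
    m=eyes.camera_model(cam) if isinstance(cam,str) else cam
    v,u=np.mgrid[0:480,0:640]
    P=np.stack([(u-m["cx"])/m["fx"]*dep, -(v-m["cy"])/m["fy"]*dep, -dep],-1)
    return P@R.from_quat(m["attitude"]).as_matrix().T+np.array(m["position"])
E
python3 - <<'E'
from h import *
s=status.get_state(); print(s['tcp_pos'],s['tcp_rot'],s['opening'])
for c in("scene","side","wrist"):
    m=eyes.camera_model(c); print(c,m)
    im,d=eyes.get_image(c); cv2.imwrite(f"pics/{c}0.png",im)
    np.save(f"{c}0.npy",d)
    if c!="wrist":
        for t in("block1","tray_bar","key_grip","board","tin","tape","brush","station"):
            print(t,[(np.round(r["position"]).tolist(),round(r["confidence"],2)) for r in look_for(t,c)])
E
```

```text
pics
[5.49728957e+02 4.92219945e-02 2.30671181e+02] [ 7.07107405e-01  7.07105860e-01 -3.79849042e-04 -5.26613342e-04] 85.44908136772098
scene {'fx': 587.3081460847685, 'fy': 587.3081460847685, 'cx': 315.5852594586711, 'cy': 236.89207934152932, 'position': array([1360.34679059, -773.63237717,  831.37832555]), 'attitude': array([0.43500693, 0.18981923, 0.35577284, 0.80508591])}
block1 [([370.0, -5.0, 25.0], 0.88), ([453.0, -241.0, 34.0], 0.86), ([471.0, -120.0, 33.0], 0.7), ([323.0, -199.0, 31.0], 0.69), ([488.0, -394.0, 40.0], 0.66), ([322.0, -301.0, 31.0], 0.58), ([575.0, -140.0, 35.0], 0.57)]
tray_bar [([719.0, 176.0, 52.0], 0.81)]
key_grip [([558.0, 428.0, 69.0], 0.51)]
board [([548.0, -284.0, 5.0], 0.95)]
tin [([754.0, -281.0, 53.0], 0.58)]
tape [([558.0, 429.0, 71.0], 0.74)]
brush [([759.0, -128.0, 18.0], 0.83)]
station [([740.0, 152.0, 49.0], 0.71), ([557.0, 428.0, 71.0], 0.67)]
side {'fx': 451.9070903123235, 'fy': 451.9070903123235, 'cx': 321.8384023972209, 'cy': 240.89493754514592, 'position': array([ 339.1121164 , -771.39427167, 1013.98287687]), 'attitude': array([ 0.32766714
[... 182 characters left out ...]
, -120.0, 37.0], 0.78), ([364.0, -2.0, 33.0], 0.7), ([562.0, -136.0, 36.0], 0.67), ([437.0, -235.0, 56.0], 0.66)]
tray_bar [([691.0, 169.0, 50.0], 0.94)]
key_grip [([550.0, 430.0, 70.0], 0.57)]
board [([524.0, -285.0, 4.0], 0.61)]
tin [([728.0, -284.0, 70.0], 0.64), ([463.0, -119.0, 34.0], 0.28)]
tape [([512.0, -516.0, 25.0], 0.83)]
brush [([746.0, -130.0, 21.0], 0.97)]
station [([666.0, 150.0, 41.0], 0.91), ([520.0, -283.0, 6.0], 0.57)]
wrist {'fx': 415.956816067983, 'fy': 415.956816067983, 'cx': 318.11399883457517, 'cy': 249.61730478011336, 'position': array([549.8668    ,  67.68891447, 373.70594785]), 'attitude': array([-1.34698522e-01,  3.08839128e-04, -2.45224691e-04,  9.90886549e-01])}
```

View pics/side0.png

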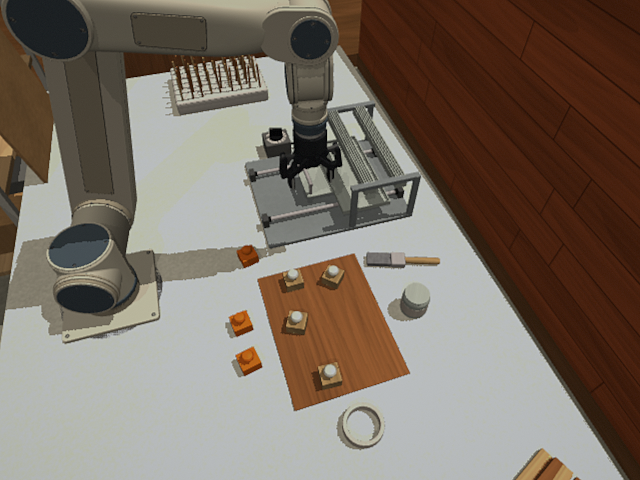

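View pics/scene0.png

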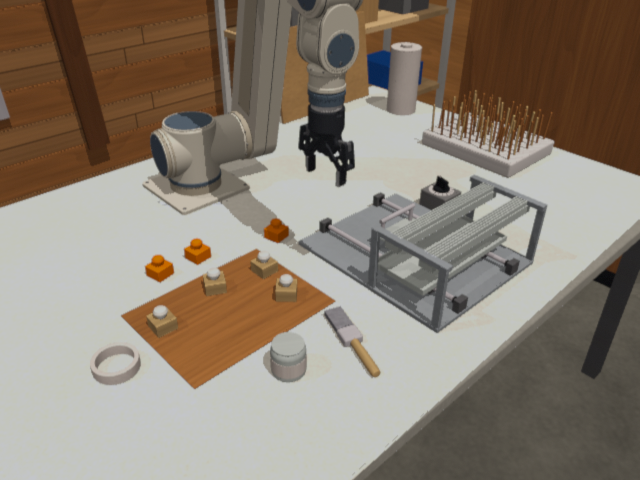

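View pics/wrist0.png

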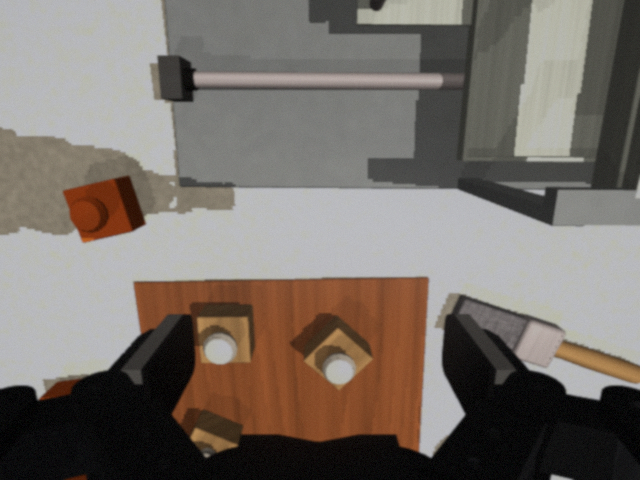

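The side view shows four white knobs on pine blocks on the board, at (292,279), (333,275), (296,321) and (330,374). The three orange look-alikes at (247,255), (241,322) and (249,360) are off the board. The wrist view has its right along world +x and its up along world +y, with two white knobs at (220,347) and (338,367). Only the white-and-pine ones on the hardboard match the description.

```bash
cat > m.py <<'E'
from h import *
def blocks(c,im,d,cm=None):
    P=pts(cm or c,d); ok=d>0
    hsv=cv2.cvtColor(im,cv2.COLOR_BGR2HSV)
    k=ok&(P[...,2]>38)&(P[...,2]<130)&(hsv[...,1]<90)&(hsv[...,2]>90)
    n,l,st,ce=cv2.connectedComponentsWithStats(k.astype(np.uint8))
    out=[]
    for i in range(1,n):
        if not 15<st[i,4]<2500: continue
        q=P[l==i]
        if np.ptp(q[:,0])>45 or np.ptp(q[:,1])>45: continue
        top=np.percentile(q[:,2],98)
        qq=q[q[:,2]>top-6]
        c0=(np.percentile(qq[:,:2],4,0)+np.percentile(qq[:,:2],96,0))/2
        near=ok&(np.hypot(P[...,0]-c0[0],P[...,1]-c0[1])<38)&(P[...,2]>top-27)&(P[...,2]<top-17)
        t=P[near]
        if len(t)<20: continue
        r=cv2.minAreaRect(t[:,:2].astype(np.float32))
        out.append((np.round(c0,1).tolist(),round(float(top),1),np.round(r[0],1).tolist(),np.round(r[1],1).tolist(),round(r[2],1),np.round(ce[i]).tolist()))
    return out
E
python3 - <<'E'
from m import *
for c in("scene","side","wrist"):
    im=cv2.imread(f"pics/{c}0.png"); d=np.load(f"{c}0.npy")
    print(c); [print(b) for b in blocks(c,im,d)]
    P=pts(c,d); ok=d>0
    x,y,z=P[...,0],P[...,1],P[...,2]
    roi=ok&(x>450)&(x<1000)&(y>-80)&(y<500)
    def show(n,k,rect=True):
        t=P[k]
        if len(t)<10: print(n,len(t));return
        r=cv2.minAreaRect(t[:,:2].astype(np.float32)); print(n,len(t),np.round(np.percentile(t,2,0)),np.round(np.percentile(t,98,0)),'rect',np.round(r[0],1),np.round(r[1],1),round(r[2],2))
    show('bridge',roi&(z>150)&(z<170)&(x>650))
    show('bar?',roi&(z>82)&(z<100)&(x<720)&(y<290))
    show('key',roi&(z>75)&(z<95)&(y>320))
    show('timerbox',roi&(z>48)&(z<60)&(y>320))
    b=roi&(z>80)&(z<100)
    print('pix',[ (a.min(),a.max()) for a in np.where(b)] if b.any() else None)
    h=np.histogram(z[roi],bins=np.arange(-5,175,6)); print(dict(zip(h[1],h[0])))
E
```

```text
scene
([548.8, 439.0], 93.0, [551.6, 430.4], [41.0, 36.3], 21.0, [443.0, 178.0])
([436.8, 308.5], 48.5, [449.8, 302.2], [39.8, 17.1], 37.9, [378.0, 194.0])
([434.7, 109.1], 47.7, [450.7, 101.3], [45.9, 11.8], 23.8, [325.0, 219.0])
([850.4, 380.7], 125.4, [858.4, 384.3], [19.0, 14.4], 19.2, [533.0, 226.0])
([866.8, 386.2], 129.5, [858.4, 382.5], [19.8, 11.9], 15.6, [541.0, 227.0])
([867.2, 383.5], 76.8, [857.6, 383.9], [18.0, 12.7], 7.3, [536.0, 244.0])
([463.5, -111.4], 59.7, [462.2, -111.9], [48.5, 47.6], 1.3, [263.0, 256.0])
([441.0, -235.0], 59.4, [439.0, -235.0], [45.8, 49.0], 62.2, [213.0, 273.0])
([566.8, -132.6], 58.6, [566.2, -132.7], [46.0, 49.8], 49.2, [286.0, 279.0])
([476.3, -389.0], 59.0, [476.6, -388.2], [48.3, 49.1], 84.1, [160.0, 311.0])
bridge 4806 [680.  22. 151.] [861. 386. 169.] rect [766.8 207.9] [379.8 202.1] 89.38
bar? 258 [583.  21.  83.] [685. 261.  99.] rect [614.5 134.4] [ 55.5 264.2] 21.12
key 162 [529. 378.  76.] [867. 443.  94.] rect [695.8 402.7] [ 32. 348.] 80.89
timerbox 705 [512. 322.  49.] [862. 467.  60.] rect [676.8 382.7] [124.4 365.8] 73.25
pix 
[... 3183 characters left out ...]
25): np.int64(216), np.int64(31): np.int64(4468), np.int64(37): np.int64(175), np.int64(43): np.int64(4923), np.int64(49): np.int64(19767), np.int64(55): np.int64(1648), np.int64(61): np.int64(159), np.int64(67): np.int64(95), np.int64(73): np.int64(75), np.int64(79): np.int64(68), np.int64(85): np.int64(79), np.int64(91): np.int64(79), np.int64(97): np.int64(100), np.int64(103): np.int64(89), np.int64(109): np.int64(94), np.int64(115): np.int64(115), np.int64(121): np.int64(106), np.int64(127): np.int64(242), np.int64(133): np.int64(1490), np.int64(139): np.int64(1547), np.int64(145): np.int64(1372), np.int64(151): np.int64(1591), np.int64(157): np.int64(769), np.int64(163): np.int64(3131)}
```

```bash
python3 -m inch '[{"tx":0.86,"ty":0.32,"jaw":1},{"tx":0.86,"ty":0.32},{"tx":0.86,"ty":0.32},{"tx":0.86,"ty":0.32},{"tx":0.86,"ty":0.32},{"tx":0.86,"ty":0.32},{},{}]' 40
python3 - <<'E'
from h import *
s=status.get_state(); print(s['tcp_pos'],s['contact_force'])
m=eyes.camera_model("wrist"); im,d=eyes.get_image("wrist"); cv2.imwrite("pics/w1.png",im)
P=pts(m,d); x,y,z=P[...,0],P[...,1],P[...,2]
k=(d>0)&(z>84)&(z<100)&(abs(x-627)<60)&(abs(y-206)<90)
t=P[k]; print(len(t), np.percentile(t,[2,50,98],axis=0).round(1)); print(cv2.minAreaRect(t[:,:2].astype(np.float32)))
E
```

```text
[5.49997658e+02 6.20826023e-03 2.31308867e+02] [-0.24017767 -0.06292546 -0.29789001]invalid input
Traceback (most recent call last):
IndexError: index -1 is out of bounds for axis 0 with size 0
```

View pics/w1.png

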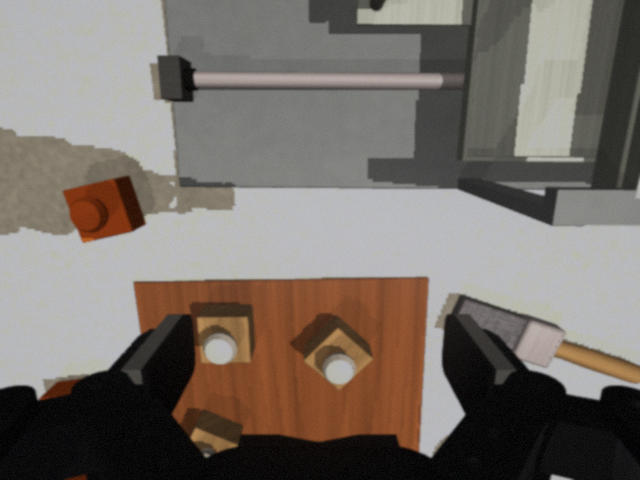

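The move was refused, so the picture shows the start view again. I suspect the empty rows.

```bash
python3 -m inch '[{"tx":0.86,"ty":0.32},{"tx":0.86,"ty":0.32},{"tx":0.86,"ty":0.32},{"tx":0.86,"ty":0.32},{"tx":0.86,"ty":0.32},{"tx":0.86,"ty":0.32},{"tx":0},{"tx":0}]'
cat > bar.py <<'E'
from h import *
import sys
s=status.get_state(); print(s['tcp_pos'],s['contact_force'])
m=eyes.camera_model("wrist"); im,d=eyes.get_image("wrist"); cv2.imwrite("pics/w2.png",im)
P=pts(m,d); x,y,z=P[...,0],P[...,1],P[...,2]
k=(d>0)&(z>80)&(z<100)&(abs(x-627)<60)&(abs(y-206)<90)
t=P[k]; print(len(t))
if len(t): print(np.percentile(t,[2,50,98],axis=0).round(1)); print(cv2.minAreaRect(t[:,:2].astype(np.float32)))
E
python3 bar.py
```

```text
[ 5.50004262e+02 -1.55692685e-02  2.31316090e+02] [-0.01671087 -0.33106659 -0.15276906]
0invalid input
```

```bash
python3 -m inch '[{"tx":0.86,"ty":0.32,"tz":0,"turn":0,"jaw":1},{"tx":0.86,"ty":0.32,"tz":0,"turn":0,"jaw":1},{"tx":0.86,"ty":0.32,"tz":0,"turn":0,"jaw":1},{"tx":0.86,"ty":0.32,"tz":0,"turn":0,"jaw":1},{"tx":0.86,"ty":0.32,"tz":0,"turn":0,"jaw":1},{"tx":0.86,"ty":0.32,"tz":0,"turn":0,"jaw":1},{"tx":0,"ty":0,"tz":0,"turn":0,"jaw":1},{"tx":0,"ty":0,"tz":0,"turn":0,"jaw":1}]' && python3 bar.py
```

```text
time: 1.85
tcp_pos: [626.7, 207.2, 230.6]
tcp_rot: [0.707, 0.708, -0.0, -0.0]
contact_force: [-0.7, 0.1, -0.9]
opening: 85.7
gripper_force: 0.0
[626.72100416 207.17667609 230.59738882] [-0.69276352  0.10309957 -0.87007529]
2900
[[585.1 151.3  90.2]
 [591.2 213.4  94.8]
 [596.4 265.6  96.7]]
((590.5458374023438, 207.814208984375), (119.53459167480469, 12.152724266052246), 89.62474822998047)
```

```bash
python3 -m inch '[{"tx":0,"ty":-0.9,"tz":0,"turn":0,"jaw":1},{"tx":0,"ty":0,"tz":0.5,"turn":0,"jaw":1},{"tx":0,"ty":0,"tz":0.7,"turn":0,"jaw":1},{"tx":0,"ty":0,"tz":0.7,"turn":0,"jaw":1},{"tx":0,"ty":0,"tz":0.7,"turn":0,"jaw":1},{"tx":0,"ty":0,"tz":0.7,"turn":0,"jaw":1},{"tx":0,"ty":0,"tz":0.7,"turn":0,"jaw":1},{"tx":0,"ty":0,"tz":0,"turn":0,"jaw":1},{"tx":0,"ty":0,"tz":0,"turn":0,"jaw":-1},{"tx":0,"ty":0,"tz":0,"turn":0,"jaw":-1},{"tx":0,"ty":0,"tz":0,"turn":0,"jaw":-1},{"tx":0,"ty":0,"tz":0,"turn":0,"jaw":-1}]' 40;  python3 -m inch '[{"tx":0,"ty":0,"tz":0,"turn":0,"jaw":-1},{"tx":0,"ty":0,"tz":0,"turn":0,"jaw":-1},{"tx":0,"ty":0,"tz":0,"turn":0,"jaw":-1}]'
```

```text
time: 3.1
tcp_pos: [591.3, 206.5, 72.5]
tcp_rot: [0.707, 0.707, 0.001, 0.001]
contact_force: [0.5, 0.6, 0.2]
opening: 28.2
gripper_force: 0.0
time: 3.4
tcp_pos: [591.1, 206.5, 72.0]
tcp_rot: [0.707, 0.707, 0.0, 0.0]
contact_force: [-2.0, -0.3, 5.1]
opening: 10.5
gripper_force: 39.0
```

```bash
python3 -m inch '[{"tx":0,"ty":-0.2,"tz":0,"turn":0,"jaw":-1},{"tx":0,"ty":-0.4,"tz":0,"turn":0,"jaw":-1},{"tx":0,"ty":-0.4,"tz":0,"turn":0,"jaw":-1},{"tx":0,"ty":-0.5,"tz":0,"turn":0,"jaw":-1},{"tx":0,"ty":-0.5,"tz":0,"turn":0,"jaw":-1},{"tx":0,"ty":-0.5,"tz":0,"turn":0,"jaw":-1},{"tx":0,"ty":-0.5,"tz":0,"turn":0,"jaw":-1},{"tx":0,"ty":-0.5,"tz":0,"turn":0,"jaw":-1},{"tx":0,"ty":-0.3,"tz":0,"turn":0,"jaw":-1},{"tx":0,"ty":-0.2,"tz":0,"turn":0,"jaw":-1},{"tx":0,"ty":-0.05,"tz":0,"turn":0,"jaw":-1},{"tx":0,"ty":0,"tz":0,"turn":0,"jaw":-1}]'
```

```text
time: 4.6
tcp_pos: [430.3, 207.7, 72.1]
tcp_rot: [0.707, 0.707, 0.003, 0.001]
contact_force: [6.9, 6.6, 0.3]
opening: 10.9
gripper_force: 40.5
```

```bash
python3 -m inch '[{"tx":0,"ty":-0.05,"tz":0,"turn":0,"jaw":-1},{"tx":0,"ty":-0.05,"tz":0,"turn":0,"jaw":-1},{"tx":0,"ty":0,"tz":0,"turn":0,"jaw":-1}]'
```

```text
time: 4.9
tcp_pos: [430.2, 207.7, 72.2]
tcp_rot: [0.707, 0.707, 0.005, 0.003]
contact_force: [24.7, 6.2, -15.2]
opening: 10.6
gripper_force: 39.6
```

```bash
python3 -m inch '[{"tx":0,"ty":0.15,"tz":0,"turn":0,"jaw":-1},{"tx":0,"ty":0,"tz":0,"turn":0,"jaw":1},{"tx":0,"ty":0,"tz":0,"turn":0,"jaw":1},{"tx":0,"ty":0,"tz":0,"turn":0,"jaw":1},{"tx":0,"ty":0,"tz":-0.5,"turn":0,"jaw":1},{"tx":0,"ty":0,"tz":-0.9,"turn":0,"jaw":1},{"tx":0,"ty":0,"tz":-1,"turn":0,"jaw":1},{"tx":0,"ty":0,"tz":-1,"turn":0,"jaw":1},{"tx":-0.3,"ty":0.1,"tz":-0.4,"turn":0,"jaw":1},{"tx":-0.8,"ty":0.1,"tz":0,"turn":0,"jaw":1},{"tx":-1,"ty":0.1,"tz":0,"turn":0,"jaw":1},{"tx":-1,"ty":0.1,"tz":0,"turn":0,"jaw":1}]'; python3 -m inch '[{"tx":-1,"ty":0.1,"tz":0,"turn":0,"jaw":1},{"tx":-1,"ty":0.1,"tz":0,"turn":0,"jaw":1},{"tx":-1,"ty":0.1,"tz":0,"turn":0,"jaw":1},{"tx":-1,"ty":0.1,"tz":0,"turn":0,"jaw":1},{"tx":-0.8,"ty":0.1,"tz":0,"turn":0,"jaw":1},{"tx":0,"ty":0,"tz":0,"turn":0,"jaw":1},{"tx":0,"ty":0,"tz":0,"turn":0,"jaw":1}]'
cat > look.py <<'E'
from m import *
import sys
s=status.get_state(); print('tcp',s['tcp_pos'].round(1) if hasattr(s['tcp_pos'],'round') else s['tcp_pos'],'yaw',R.from_quat(s['tcp_rot']).as_euler('zyx',degrees=True).round(1),'F',np.round(s['contact_force'],1),'open',round(s['opening'],1))
n=sys.argv[1]
for c in sys.argv[2:]:
    cm=eyes.camera_model(c); im,d=eyes.get_image(c); cv2.imwrite(f"pics/{c}{n}.png",im); np.save(f"{c}{n}.npy",d)
    print(c)
    for b in blocks(c,im,d,cm):
        if 350<b[0][0]<650 and b[0][1]<380 and min(b[3])>30: print(b)
E
python3 look.py 3 side wrist
```

```text
time: 6.1
tcp_pos: [446.3, 81.4, 223.3]
tcp_rot: [0.707, 0.708, -0.0, 0.0]
contact_force: [1.7, 0.9, 0.8]
opening: 85.0
gripper_force: 0.0
time: 6.8
tcp_pos: [466.3, -110.0, 222.9]
tcp_rot: [0.708, 0.706, -0.0, -0.001]
contact_force: [0.4, 0.0, 0.3]
opening: 85.9
gripper_force: 0.0
tcp [ 466.3 -110.   222.9] yaw [-8.99e+01 -1.00e-01 -1.80e+02] F [0.4 0.  0.3] open 85.9
side
([566.3, -133.0], 57.1, [566.8, -132.9], [47.5, 46.9], 48.8, [333.0, 270.0])
([463.2, -114.1], 57.4, [463.1, -113.1], [46.8, 47.0], 88.8, [292.0, 274.0])
([439.9, -237.4], 56.7, [440.5, -235.8], [46.5, 46.6], 64.7, [296.0, 316.0])
([475.7, -389.4], 57.8, [476.4, -389.5], [46.8, 46.0], 86.8, [329.0, 370.0])
wrist
([464.3, -110.5], 56.6, [464.3, -111.1], [45.5, 46.3], 0.6, [316.0, 227.0])
([567.1, -130.2], 56.5, [567.7, -131.0], [45.5, 46.6], 46.8, [447.0, 251.0])
([441.5, -232.8], 56.8, [441.3, -234.1], [47.0, 46.3], 63.2, [289.0, 368.0])
```

```bash
python3 -c "
import cv2;i=cv2.imread('pics/wrist3.png')[120:430,140:520];cv2.imwrite('pics/crop3.png',cv2.resize(i,(735,600)))"
```

```text
(no output)
```

View pics/crop3.png

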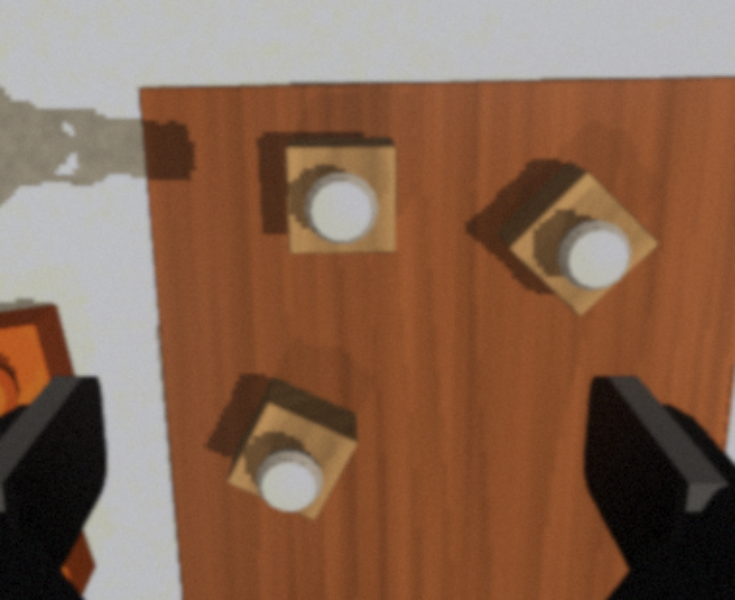

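The crop shows three white knobs on pine blocks on the hardboard, at (340,207), (595,255) and (290,480). The orange look-alike is off the board on the left. I'll grip the first block.

```bash
python3 -m inch '[{"tx":-0.02,"ty":-0.05,"tz":0.5,"turn":0,"jaw":1},{"tx":0,"ty":0,"tz":0.9,"turn":0,"jaw":1},{"tx":0,"ty":0,"tz":1,"turn":0,"jaw":1},{"tx":0,"ty":0,"tz":1,"turn":0,"jaw":1},{"tx":0,"ty":0,"tz":1,"turn":0,"jaw":1},{"tx":0,"ty":0,"tz":0.6,"turn":0,"jaw":1},{"tx":0,"ty":0,"tz":0.4,"turn":0,"jaw":1},{"tx":0,"ty":0,"tz":0,"turn":0,"jaw":1},{"tx":0,"ty":0,"tz":0,"turn":0,"jaw":-1},{"tx":0,"ty":0,"tz":0,"turn":0,"jaw":-1},{"tx":0,"ty":0,"tz":0,"turn":0,"jaw":-1},{"tx":0,"ty":0,"tz":0,"turn":0,"jaw":-1}]' 30
```

```text
time: 8.1
tcp_pos: [465.5, -110.4, 8.5]
tcp_rot: [0.707, 0.707, 0.001, 0.001]
contact_force: [-1.2, 1.3, 6.4]
opening: 45.8
gripper_force: 30.5
```

```bash
python3 -m inch '[{"tx":0,"ty":0,"tz":-0.4,"turn":0,"jaw":-1},{"tx":0,"ty":0,"tz":-0.8,"turn":0,"jaw":-1},{"tx":0,"ty":0,"tz":-1,"turn":0,"jaw":-1},{"tx":0,"ty":0,"tz":-1,"turn":0,"jaw":-1},{"tx":0.3,"ty":0.1,"tz":-0.6,"turn":0,"jaw":-1},{"tx":0.6,"ty":0.2,"tz":0,"turn":0,"jaw":-1},{"tx":0.9,"ty":0.2,"tz":0,"turn":0,"jaw":-1},{"tx":0.9,"ty":0.2,"tz":0,"turn":0,"jaw":-1},{"tx":0.9,"ty":0.2,"tz":0,"turn":0,"jaw":-1},{"tx":0.9,"ty":0.2,"tz":0,"turn":0,"jaw":-1},{"tx":0.9,"ty":0.2,"tz":0,"turn":0,"jaw":-1},{"tx":0.9,"ty":0.2,"tz":0,"turn":0,"jaw":-1}]'; python3 -m inch '[{"tx":0.9,"ty":0.2,"tz":0,"turn":0,"jaw":-1},{"tx":0.9,"ty":0.2,"tz":0,"turn":0,"jaw":-1},{"tx":0.9,"ty":0.2,"tz":0,"turn":0,"jaw":-1},{"tx":0.9,"ty":0.2,"tz":0,"turn":0,"jaw":-1},{"tx":0.6,"ty":0.1,"tz":0,"turn":0,"jaw":-1},{"tx":0,"ty":0,"tz":0,"turn":0,"jaw":-1},{"tx":0,"ty":0,"tz":0,"turn":0,"jaw":-1}]'; python3 look.py 4 side scene
```

```text
time: 9.3
tcp_pos: [524.9, 143.2, 160.1]
tcp_rot: [0.707, 0.707, 0.001, 0.0]
contact_force: [1.1, -0.4, -0.7]
opening: 45.5
gripper_force: 31.4
time: 10.0
tcp_pos: [560.5, 309.9, 159.5]
tcp_rot: [0.707, 0.707, -0.0, 0.0]
contact_force: [-0.2, 0.2, -0.6]
opening: 45.7
gripper_force: 31.4
tcp [560.5 309.9 159.5] yaw [-90.1   0.  180. ] F [-0.2  0.2 -0.6] open 45.7
side
([566.4, -133.7], 57.1, [567.0, -132.6], [46.7, 47.1], 44.3, [333.0, 270.0])
([439.6, -237.1], 56.5, [440.4, -235.5], [47.1, 45.8], 63.2, [296.0, 316.0])
([475.4, -389.4], 57.4, [476.4, -389.3], [46.5, 46.1], 86.7, [329.0, 370.0])
scene
([439.4, -236.0], 58.4, [440.7, -235.9], [45.4, 50.3], 63.1, [213.0, 273.0])
([567.0, -131.4], 59.5, [565.9, -132.0], [45.7, 51.9], 48.5, [286.0, 279.0])
([476.8, -389.0], 59.7, [476.4, -388.5], [49.1, 48.4], 83.1, [160.0, 311.0])
```

```bash
python3 -m inch '[{"tx":0.05,"ty":0.22,"tz":0.4,"turn":0,"jaw":-1},{"tx":0,"ty":0,"tz":0.8,"turn":0,"jaw":-1},{"tx":0,"ty":0,"tz":0.8,"turn":0,"jaw":-1},{"tx":0,"ty":0,"tz":0.4,"turn":0,"jaw":-1},{"tx":0,"ty":0,"tz":0.2,"turn":0,"jaw":-1},{"tx":0,"ty":0,"tz":0,"turn":0,"jaw":-1}]'
```

```text
time: 10.7
tcp_pos: [570.4, 310.7, 55.1]
tcp_rot: [0.708, 0.707, 0.0, 0.0]
contact_force: [-0.3, -0.6, -0.9]
opening: 45.3
gripper_force: 31.6
```

```bash
python3 -m inch '[{"tx":0,"ty":0,"tz":0,"turn":0,"jaw":1},{"tx":0,"ty":0,"tz":0,"turn":0,"jaw":1},{"tx":0,"ty":0,"tz":0,"turn":0,"jaw":1},{"tx":0,"ty":0,"tz":-0.4,"turn":0,"jaw":1},{"tx":0,"ty":0,"tz":-0.8,"turn":0,"jaw":1},{"tx":0,"ty":0,"tz":-1,"turn":0,"jaw":1},{"tx":-0.3,"ty":0,"tz":-1,"turn":0,"jaw":1},{"tx":-0.7,"ty":0,"tz":-0.4,"turn":0,"jaw":1},{"tx":-1,"ty":0,"tz":0,"turn":0,"jaw":1},{"tx":-1,"ty":0,"tz":0,"turn":0,"jaw":1},{"tx":-1,"ty":0,"tz":0,"turn":0,"jaw":1},{"tx":-1,"ty":0,"tz":0,"turn":0,"jaw":1}]'; python3 -m inch '[{"tx":-1,"ty":0,"tz":0,"turn":0,"jaw":1},{"tx":-1,"ty":0,"tz":0,"turn":0,"jaw":1},{"tx":-1,"ty":0,"tz":0,"turn":0,"jaw":1},{"tx":-1,"ty":0,"tz":0,"turn":0,"jaw":1},{"tx":-1,"ty":0,"tz":0,"turn":0,"jaw":1},{"tx":-1,"ty":0,"tz":0,"turn":0,"jaw":1},{"tx":0,"ty":0,"tz":0,"turn":0.0235,"jaw":1},{"tx":0,"ty":0,"tz":0,"turn":0.0235,"jaw":1},{"tx":0,"ty":0,"tz":0,"turn":0.0235,"jaw":1},{"tx":0,"ty":0,"tz":0,"turn":0.0235,"jaw":1},{"tx":0,"ty":0,"tz":0,"turn":0.0235,"jaw":1},{"tx":0,"ty":0,"tz":0,"turn":0,"jaw":1}]'; python3 look.py 5 wrist side
```

```text
time: 11.9
tcp_pos: [569.4, 110.2, 199.5]
tcp_rot: [0.707, 0.707, 0.0, 0.0]
contact_force: [0.0, 0.5, 0.0]
opening: 85.3
gripper_force: 0.0
time: 13.1
tcp_pos: [569.6, -128.4, 199.3]
tcp_rot: [0.915, 0.403, 0.0, 0.0]
contact_force: [0.3, 0.1, 0.2]
opening: 84.9
gripper_force: 0.0
tcp [ 569.6 -128.4  199.3] yaw [-47.6   0.  180. ] F [0.3 0.1 0.2] open 84.9
wrist
([568.5, -130.7], 56.8, [568.2, -131.4], [46.4, 45.5], 46.8, [319.0, 235.0])
([443.6, -233.0], 57.0, [441.6, -234.2], [47.7, 46.2], 63.5, [291.0, 424.0])
side
([566.7, -133.7], 57.3, [565.4, -133.4], [47.3, 45.8], 46.8, [333.0, 270.0])
([440.2, -237.1], 57.5, [440.4, -236.2], [47.1, 46.2], 62.9, [296.0, 316.0])
([476.5, -390.1], 56.5, [476.3, -389.4], [47.0, 46.1], 87.3, [329.0, 370.0])
```

```bash
python3 -m inch '[{"tx":-0.08,"ty":0.03,"tz":0.4,"turn":0.002,"jaw":1},{"tx":0,"ty":0,"tz":0.9,"turn":0,"jaw":1},{"tx":0,"ty":0,"tz":1,"turn":0,"jaw":1},{"tx":0,"ty":0,"tz":1,"turn":0,"jaw":1},{"tx":0,"ty":0,"tz":0.7,"turn":0,"jaw":1},{"tx":0,"ty":0,"tz":0.5,"turn":0,"jaw":1},{"tx":0,"ty":0,"tz":0.25,"turn":0,"jaw":1},{"tx":0,"ty":0,"tz":0,"turn":0,"jaw":1},{"tx":0,"ty":0,"tz":0,"turn":0,"jaw":-1},{"tx":0,"ty":0,"tz":0,"turn":0,"jaw":-1},{"tx":0,"ty":0,"tz":0,"turn":0,"jaw":-1},{"tx":0,"ty":0,"tz":0,"turn":0,"jaw":-1}]' 30
```

```text
time: 14.4
tcp_pos: [569.0, -131.8, 10.5]
tcp_rot: [0.917, 0.399, 0.001, 0.001]
contact_force: [-1.4, 0.3, 6.8]
opening: 45.2
gripper_force: 31.5
```

```bash
python3 -m inch '[{"tx":0,"ty":0,"tz":-0.4,"turn":0,"jaw":-1},{"tx":0,"ty":0,"tz":-0.8,"turn":0,"jaw":-1},{"tx":0,"ty":0,"tz":-1,"turn":-0.0238,"jaw":-1},{"tx":0,"ty":0,"tz":-1,"turn":-0.0238,"jaw":-1},{"tx":0,"ty":0,"tz":-0.5,"turn":-0.0238,"jaw":-1},{"tx":0,"ty":0,"tz":0,"turn":-0.0238,"jaw":-1},{"tx":0,"ty":0,"tz":0,"turn":-0.0238,"jaw":-1},{"tx":0,"ty":0,"tz":0,"turn":0,"jaw":-1}]';python3 -m inch '[{"tx":0.4,"ty":0,"tz":0,"turn":0,"jaw":-1},{"tx":0.8,"ty":0,"tz":0,"turn":0,"jaw":-1},{"tx":0.9,"ty":0,"tz":0,"turn":0,"jaw":-1},{"tx":0.9,"ty":0,"tz":0,"turn":0,"jaw":-1},{"tx":0.9,"ty":0,"tz":0,"turn":0,"jaw":-1},{"tx":0.9,"ty":0,"tz":0,"turn":0,"jaw":-1},{"tx":0.9,"ty":0,"tz":0,"turn":0,"jaw":-1},{"tx":0.9,"ty":0,"tz":0,"turn":0,"jaw":-1},{"tx":0.9,"ty":0,"tz":0,"turn":0,"jaw":-1},{"tx":0.9,"ty":0,"tz":0,"turn":0,"jaw":-1},{"tx":0.9,"ty":0,"tz":0,"turn":0,"jaw":-1},{"tx":0,"ty":0,"tz":0,"turn":0,"jaw":-1}]'
```

```text
time: 15.2
tcp_pos: [568.3, -131.5, 157.9]
tcp_rot: [0.707, 0.707, 0.0, 0.0]
contact_force: [0.2, 0.5, -0.1]
opening: 45.6
gripper_force: 31.0
time: 16.4
tcp_pos: [568.4, 245.0, 157.0]
tcp_rot: [0.708, 0.706, 0.0, -0.001]
contact_force: [-0.2, 0.1, -0.5]
opening: 45.3
gripper_force: 31.0
```

```bash
python3 -m inch '[{"tx":-0.08,"ty":0.03,"tz":0.4,"turn":0,"jaw":-1},{"tx":0,"ty":0,"tz":0.8,"turn":0,"jaw":-1},{"tx":0,"ty":0,"tz":0.7,"turn":0,"jaw":-1},{"tx":0,"ty":0,"tz":0.4,"turn":0,"jaw":-1},{"tx":0,"ty":0,"tz":0.2,"turn":0,"jaw":-1},{"tx":0,"ty":0,"tz":0,"turn":0,"jaw":-1}]'
```

```text
time: 17.0
tcp_pos: [570.7, 237.3, 57.4]
tcp_rot: [0.709, 0.705, 0.0, 0.0]
contact_force: [0.4, 0.9, -0.4]
opening: 45.4
gripper_force: 31.4
```

```bash
python3 -m inch '[{"tx":0,"ty":0,"tz":0,"turn":0,"jaw":1},{"tx":0,"ty":0,"tz":0,"turn":0,"jaw":1},{"tx":0,"ty":0,"tz":0,"turn":0,"jaw":1},{"tx":0,"ty":0,"tz":-0.4,"turn":0,"jaw":1},{"tx":0,"ty":0,"tz":-0.8,"turn":0,"jaw":1},{"tx":0,"ty":0,"tz":-1,"turn":0,"jaw":1},{"tx":-0.3,"ty":0,"tz":-1,"turn":0,"jaw":1},{"tx":-0.7,"ty":-0.2,"tz":-0.4,"turn":0,"jaw":1},{"tx":-1,"ty":-0.3,"tz":0,"turn":0,"jaw":1},{"tx":-1,"ty":-0.3,"tz":0,"turn":0,"jaw":1},{"tx":-1,"ty":-0.3,"tz":0,"turn":0,"jaw":1},{"tx":-1,"ty":-0.3,"tz":0,"turn":0,"jaw":1}]'; python3 -m inch '[{"tx":-1,"ty":-0.3,"tz":0,"turn":0,"jaw":1},{"tx":-1,"ty":-0.3,"tz":0,"turn":0,"jaw":1},{"tx":-1,"ty":-0.3,"tz":0,"turn":0,"jaw":1},{"tx":-1,"ty":-0.3,"tz":0,"turn":0,"jaw":1},{"tx":-1,"ty":-0.3,"tz":0,"turn":0,"jaw":1},{"tx":-1,"ty":-0.3,"tz":0,"turn":0,"jaw":1},{"tx":-0.7,"ty":0,"tz":0,"turn":0.015,"jaw":1},{"tx":0,"ty":0,"tz":0,"turn":0.022,"jaw":1},{"tx":0,"ty":0,"tz":0,"turn":0.022,"jaw":1},{"tx":0,"ty":0,"tz":0,"turn":0.016,"jaw":1},{"tx":0,"ty":0,"tz":0,"turn":0,"jaw":1},{"tx":0,"ty":0,"tz":0,"turn":0,"jaw":1}]'; python3 look.py 6 wrist side
```

```text
time: 18.2
tcp_pos: [513.3, 36.1, 201.6]
tcp_rot: [0.708, 0.706, 0.0, 0.0]
contact_force: [0.5, -0.9, -0.2]
opening: 85.7
gripper_force: 0.0
time: 19.4
tcp_pos: [441.2, -230.3, 201.4]
tcp_rot: [0.853, 0.522, 0.0, 0.0]
contact_force: [-0.0, 0.5, 0.4]
opening: 85.4
gripper_force: 0.0
tcp [ 441.2 -230.3  201.4] yaw [-63.   0. 180.] F [-0.   0.5  0.4] open 85.4
wrist
([441.6, -234.0], 56.7, [441.3, -234.6], [46.3, 46.0], 63.5, [321.0, 236.0])
([471.1, -386.6], 56.7, [470.4, -387.3], [47.4, 32.5], 87.0, [440.0, 384.0])
side
([440.1, -236.5], 58.4, [440.2, -236.9], [46.4, 46.6], 63.5, [296.0, 316.0])
([476.1, -389.5], 56.9, [476.4, -389.4], [47.4, 45.7], 88.1, [329.0, 370.0])
```

```bash
python3 -m inch '[{"tx":-0.1,"ty":0.05,"tz":0.4,"turn":0,"jaw":1},{"tx":0,"ty":0,"tz":0.9,"turn":0,"jaw":1},{"tx":0,"ty":0,"tz":1,"turn":0,"jaw":1},{"tx":0,"ty":0,"tz":1,"turn":0,"jaw":1},{"tx":0,"ty":0,"tz":0.7,"turn":0,"jaw":1},{"tx":0,"ty":0,"tz":0.5,"turn":0,"jaw":1},{"tx":0,"ty":0,"tz":0.32,"turn":0,"jaw":1},{"tx":0,"ty":0,"tz":0,"turn":0,"jaw":1},{"tx":0,"ty":0,"tz":0,"turn":0,"jaw":-1},{"tx":0,"ty":0,"tz":0,"turn":0,"jaw":-1},{"tx":0,"ty":0,"tz":0,"turn":0,"jaw":-1},{"tx":0,"ty":0,"tz":0,"turn":0,"jaw":-1}]' 30
```

```text
time: 20.7
tcp_pos: [441.7, -235.2, 9.5]
tcp_rot: [0.853, 0.521, 0.0, 0.001]
contact_force: [0.1, 0.6, 5.7]
opening: 45.2
gripper_force: 31.5
```

```bash
python3 -m inch '[{"tx":0,"ty":0,"tz":-0.4,"turn":0,"jaw":-1},{"tx":0,"ty":0,"tz":-0.8,"turn":0,"jaw":-1},{"tx":0,"ty":0,"tz":-1,"turn":-0.015,"jaw":-1},{"tx":0,"ty":0,"tz":-1,"turn":-0.023,"jaw":-1},{"tx":0,"ty":0,"tz":-0.5,"turn":-0.023,"jaw":-1},{"tx":0,"ty":0,"tz":0,"turn":-0.014,"jaw":-1},{"tx":0,"ty":0,"tz":0,"turn":0,"jaw":-1},{"tx":0.3,"ty":0.1,"tz":0,"turn":0,"jaw":-1},{"tx":0.7,"ty":0.2,"tz":0,"turn":0,"jaw":-1},{"tx":0.9,"ty":0.3,"tz":0,"turn":0,"jaw":-1},{"tx":0.9,"ty":0.3,"tz":0,"turn":0,"jaw":-1},{"tx":0.9,"ty":0.3,"tz":0,"turn":0,"jaw":-1}]';python3 -m inch '[{"tx":0.9,"ty":0.3,"tz":0,"turn":0,"jaw":-1},{"tx":0.9,"ty":0.3,"tz":0,"turn":0,"jaw":-1},{"tx":0.9,"ty":0.3,"tz":0,"turn":0,"jaw":-1},{"tx":0.9,"ty":0.3,"tz":0,"turn":0,"jaw":-1},{"tx":0.9,"ty":0.3,"tz":0,"turn":0,"jaw":-1},{"tx":0.9,"ty":0.3,"tz":0,"turn":0,"jaw":-1},{"tx":0.8,"ty":0.2,"tz":0,"turn":0,"jaw":-1},{"tx":0.2,"ty":0,"tz":0,"turn":0,"jaw":-1},{"tx":0,"ty":0,"tz":0,"turn":0,"jaw":-1},{"tx":0,"ty":0,"tz":0,"turn":0,"jaw":-1}]'
```

```text
time: 21.9
tcp_pos: [489.5, -84.8, 155.9]
tcp_rot: [0.709, 0.705, -0.0, -0.001]
contact_force: [-0.2, 0.1, -0.3]
opening: 45.2
gripper_force: 30.8
time: 22.9
tcp_pos: [569.8, 168.5, 156.0]
tcp_rot: [0.708, 0.706, -0.001, -0.0]
contact_force: [-0.0, -0.3, -0.4]
opening: 45.5
gripper_force: 30.8
```

```bash
python3 -m inch '[{"tx":0,"ty":0,"tz":0.4,"turn":0,"jaw":-1},{"tx":0,"ty":0,"tz":0.8,"turn":0,"jaw":-1},{"tx":0,"ty":0,"tz":0.7,"turn":0,"jaw":-1},{"tx":0,"ty":0,"tz":0.4,"turn":0,"jaw":-1},{"tx":0,"ty":0,"tz":0.2,"turn":0,"jaw":-1},{"tx":0,"ty":0,"tz":0,"turn":0,"jaw":-1}]'; python3 -m inch '[{"tx":0,"ty":0,"tz":0,"turn":0,"jaw":1},{"tx":0,"ty":0,"tz":0,"turn":0,"jaw":1},{"tx":0,"ty":0,"tz":0,"turn":0,"jaw":1},{"tx":0,"ty":0,"tz":-0.4,"turn":0,"jaw":1},{"tx":0,"ty":0,"tz":-0.8,"turn":0,"jaw":1},{"tx":0,"ty":0,"tz":-1,"turn":0,"jaw":1},{"tx":-0.3,"ty":0,"tz":-1,"turn":0,"jaw":1},{"tx":-0.7,"ty":-0.15,"tz":-0.4,"turn":0,"jaw":1},{"tx":-1,"ty":-0.2,"tz":0,"turn":0,"jaw":1},{"tx":-1,"ty":-0.2,"tz":0,"turn":0,"jaw":1},{"tx":-1,"ty":-0.2,"tz":0,"turn":0,"jaw":1},{"tx":-1,"ty":-0.2,"tz":0,"turn":0,"jaw":1}]'; python3 -m inch '[{"tx":-1,"ty":-0.2,"tz":0,"turn":0,"jaw":1},{"tx":-1,"ty":-0.2,"tz":0,"turn":0,"jaw":1},{"tx":-1,"ty":-0.2,"tz":0,"turn":0,"jaw":1},{"tx":-1,"ty":-0.2,"tz":0,"turn":0,"jaw":1},{"tx":-1,"ty":-0.2,"tz":0,"turn":0,"jaw":1},{"tx":-1,"ty":-0.2,"tz":0,"turn":0,"jaw":1},{"tx":-1,"ty":-0.2,"tz":0,"turn":0,"jaw":1},{"tx":-1,"ty":0,"tz":0,"turn":0,"jaw":1},{"tx":-0.7,"ty":0,"tz":0,"turn":0.005,"jaw":1},{"tx":0,"ty":0,"tz":0,"turn":0.005,"jaw":1},{"tx":0,"ty":0,"tz":0,"turn":0,"jaw":1},{"tx":0,"ty":0,"tz":0,"turn":0,"jaw":1}]'; python3 look.py 7 wrist side
```

```text
time: 23.5
tcp_pos: [570.5, 167.6, 56.4]
tcp_rot: [0.709, 0.705, -0.0, 0.0]
contact_force: [0.2, -0.1, 0.8]
opening: 45.2
gripper_force: 31.3
time: 24.7
tcp_pos: [531.3, -32.5, 200.9]
tcp_rot: [0.708, 0.706, 0.0, 0.0]
contact_force: [0.7, 0.1, 0.2]
opening: 85.1
gripper_force: 0.0
time: 25.9
tcp_pos: [474.7, -378.7, 200.6]
tcp_rot: [0.73, 0.684, 0.0, -0.0]
contact_force: [0.6, 0.1, 0.7]
opening: 85.3
gripper_force: 0.0
tcp [ 474.7 -378.7  200.6] yaw [ -86.3    0.  -180. ] F [0.6 0.1 0.7] open 85.3
wrist
([477.2, -387.4], 56.7, [476.9, -388.1], [46.4, 45.8], 87.5, [323.0, 244.0])
side
([476.2, -389.1], 57.5, [476.1, -389.3], [46.7, 46.1], 85.1, [329.0, 370.0])
```

```bash
python3 -m inch '[{"tx":-0.23,"ty":0.07,"tz":0.4,"turn":0,"jaw":1},{"tx":0,"ty":0,"tz":0.9,"turn":0,"jaw":1},{"tx":0,"ty":0,"tz":1,"turn":0,"jaw":1},{"tx":0,"ty":0,"tz":1,"turn":0,"jaw":1},{"tx":0,"ty":0,"tz":0.7,"turn":0,"jaw":1},{"tx":0,"ty":0,"tz":0.5,"turn":0,"jaw":1},{"tx":0,"ty":0,"tz":0.29,"turn":0,"jaw":1},{"tx":0,"ty":0,"tz":0,"turn":0,"jaw":1},{"tx":0,"ty":0,"tz":0,"turn":0,"jaw":-1},{"tx":0,"ty":0,"tz":0,"turn":0,"jaw":-1},{"tx":0,"ty":0,"tz":0,"turn":0,"jaw":-1},{"tx":0,"ty":0,"tz":0,"turn":0,"jaw":-1}]' 30
```

```text
time: 27.2
tcp_pos: [477.5, -388.8, 10.3]
tcp_rot: [0.73, 0.683, 0.0, 0.001]
contact_force: [-0.5, 0.2, 6.4]
opening: 45.6
gripper_force: 31.4
```

```bash
python3 -m inch '[{"tx":0,"ty":0,"tz":-0.4,"turn":0,"jaw":-1},{"tx":0,"ty":0,"tz":-0.8,"turn":0,"jaw":-1},{"tx":0,"ty":0,"tz":-1,"turn":-0.005,"jaw":-1},{"tx":0,"ty":0,"tz":-1,"turn":-0.0055,"jaw":-1},{"tx":0.2,"ty":0,"tz":-0.5,"turn":0,"jaw":-1},{"tx":0.6,"ty":0.2,"tz":0,"turn":0,"jaw":-1},{"tx":0.9,"ty":0.2,"tz":0,"turn":0,"jaw":-1},{"tx":0.9,"ty":0.2,"tz":0,"turn":0,"jaw":-1},{"tx":0.9,"ty":0.2,"tz":0,"turn":0,"jaw":-1},{"tx":0.9,"ty":0.2,"tz":0,"turn":0,"jaw":-1},{"tx":0.9,"ty":0.2,"tz":0,"turn":0,"jaw":-1},{"tx":0.9,"ty":0.2,"tz":0,"turn":0,"jaw":-1}]';python3 -m inch '[{"tx":0.9,"ty":0.2,"tz":0,"turn":0,"jaw":-1},{"tx":0.9,"ty":0.2,"tz":0,"turn":0,"jaw":-1},{"tx":0.9,"ty":0.2,"tz":0,"turn":0,"jaw":-1},{"tx":0.9,"ty":0.2,"tz":0,"turn":0,"jaw":-1},{"tx":0.9,"ty":0.2,"tz":0,"turn":0,"jaw":-1},{"tx":0.8,"ty":0.1,"tz":0,"turn":0,"jaw":-1},{"tx":0.6,"ty":0,"tz":0,"turn":0,"jaw":-1},{"tx":0,"ty":0,"tz":0,"turn":0,"jaw":-1},{"tx":0,"ty":0,"tz":0,"turn":0,"jaw":-1}]'
```

```text
time: 28.4
tcp_pos: [533.0, -138.9, 157.5]
tcp_rot: [0.707, 0.707, 0.0, 0.0]
contact_force: [0.2, -0.1, -1.5]
opening: 45.5
gripper_force: 30.9
time: 29.3
tcp_pos: [576.8, 95.9, 157.1]
tcp_rot: [0.707, 0.708, 0.0, 0.0]
contact_force: [0.8, -0.0, 0.3]
opening: 45.5
gripper_force: 30.9
```

```bash
python3 -m inch '[{"tx":0.05,"ty":-0.16,"tz":0.4,"turn":0,"jaw":-1},{"tx":0,"ty":0,"tz":0.8,"turn":0,"jaw":-1},{"tx":0,"ty":0,"tz":0.7,"turn":0,"jaw":-1},{"tx":0,"ty":0,"tz":0.4,"turn":0,"jaw":-1},{"tx":0,"ty":0,"tz":0.2,"turn":0,"jaw":-1},{"tx":0,"ty":0,"tz":0,"turn":0,"jaw":-1},{"tx":0,"ty":0,"tz":0,"turn":0,"jaw":1},{"tx":0,"ty":0,"tz":0,"turn":0,"jaw":1},{"tx":0,"ty":0,"tz":0,"turn":0,"jaw":1},{"tx":0,"ty":0,"tz":-0.4,"turn":0,"jaw":1},{"tx":0,"ty":0,"tz":-0.8,"turn":0,"jaw":1},{"tx":0,"ty":0,"tz":-1,"turn":0,"jaw":1}]';  python3 -m inch '[{"tx":0,"ty":0,"tz":-1,"turn":0,"jaw":1},{"tx":0,"ty":-0.5,"tz":-0.8,"turn":0,"jaw":1},{"tx":0,"ty":-1,"tz":0,"turn":0,"jaw":1},{"tx":0.5,"ty":-1,"tz":0,"turn":0,"jaw":1},{"tx":1,"ty":-0.5,"tz":0,"turn":0,"jaw":1},{"tx":0.8,"ty":-0.5,"tz":0,"turn":0,"jaw":1},{"tx":0.5,"ty":0,"tz":0,"turn":0,"jaw":1},{"tx":0,"ty":0,"tz":0,"turn":0,"jaw":1},{"tx":0,"ty":0,"tz":0,"turn":0,"jaw":1}]'
cat > tray.py <<'E'
from h import *
import sys
s=status.get_state(); print(np.round(s['tcp_pos'],1))
for c in sys.argv[2:]:
    cm=eyes.camera_model(c); im,d=eyes.get_image(c); cv2.imwrite(f"pics/{c}{sys.argv[1]}.png",im); np.save(f"{c}{sys.argv[1]}.npy",d)
    P=pts(cm,d); x,y,z=P[...,0],P[...,1],P[...,2]; hsv=cv2.cvtColor(im,cv2.COLOR_BGR2HSV)
    k=(d>0)&(z>84)&(z<112)&(x>400)&(x<860)&(y>20)&(y<390)
    n,l,st,ce=cv2.connectedComponentsWithStats(k.astype(np.uint8)); print(c)
    for i in range(1,n):
        if st[i,4]<15: continue
        q=P[l==i]; print(st[i,4],'px',ce[i].round().astype(int),'lo',np.percentile(q,3,0).round(1),'hi',np.percentile(q,97,0).round(1))
E
python3 tray.py 8 wrist side scene
```

```text
time: 30.5
tcp_pos: [569.6, 97.6, 144.9]
tcp_rot: [0.707, 0.707, -0.001, -0.001]
contact_force: [0.8, 0.2, -0.5]
opening: 85.7
gripper_force: 0.0
time: 31.4
tcp_pos: [430.5, 209.8, 217.0]
tcp_rot: [0.707, 0.708, 0.0, 0.0]
contact_force: [0.7, -0.3, 1.0]
opening: 85.6
gripper_force: 0.0
[430.5 209.8 217. ]
wrist
2179 px [558  78] lo [559.2 296.8  93.2] hi [582.8 321.8 102.3]
3167 px [328 235] lo [431.3 153.6  90.5] hi [442.4 265.8  96.5]
1732 px [540 199] lo [558.5 225.5  93. ] hi [581.9 250.2 102.4]
1470 px [524 300] lo [557.5 157.2  91.9] hi [581.4 181.4 102.3]
side
38 px [317 128] lo [669.8 378.7  85.2] hi [687.5 389.4 110.5]
56 px [291 150] lo [558.6 295.3  91.2] hi [583.9 315.2 104. ]
63 px [296 165] lo [557.9 221.9  90.2] hi [582.8 245.  102.8]
126 px [255 182] lo [430.  148.6  86.1] hi [440.9 265.5  97.5]
68 px [302 180] lo [557.3 152.4  87.3] hi [582.6 175.  102.4]
33 px [411 193] lo [848.2  20.2  84.5] hi [859.2  32.3 110.3]
74 px [309 197] lo [556.3  81.5  89.3] hi [580.1 106.6 102.6]
47 px [353 206] lo [667.4  20.5  86.8] hi [684.3  31.7 111.3]
scene
181 px [352 190] lo [429.  149.1  86.2] hi [442.  264.1 100. ]
89 px [418 195] lo [557.7 294.7  84.5] hi [584.3 318.3 105.2]
90 px [400 205] lo [557.6 222.2  86.9] hi [583.3 248.4 105.4]
98 px [380 214] lo [557.5 153.5  85.1] hi [581.1 176.3 104.7]
107 px [360 225] lo [560.   82.8  85.3] hi [581.3 106.9 105.4]
51 px [534 229] lo [848.3 377.3  84.3] hi [859.6 387.5 110.4]
88 px [374 256] lo [667.3  20.7  85.5] hi [685.6  31.7 110.7]
60 px [438 294] lo [845.5  20.3  85.5] hi [858.8  25.  111.3]
```

View pics/side8.png

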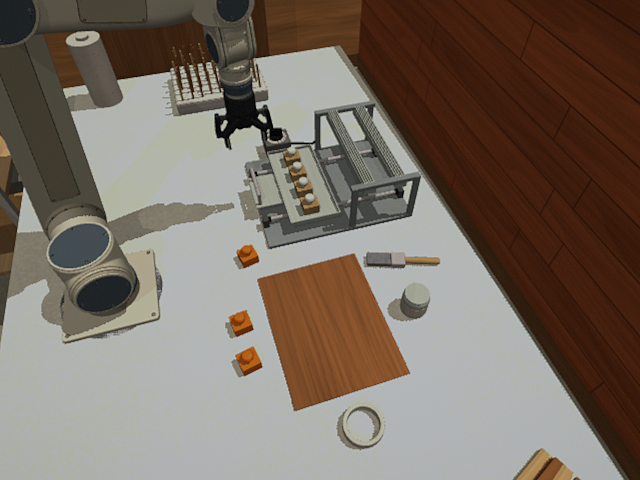

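View pics/wrist8.png

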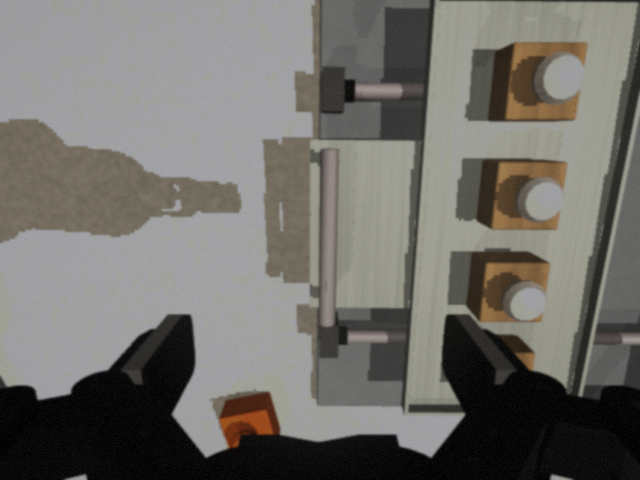

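```bash
python3 -m inch '[{"tx":-0.02,"ty":0.15,"tz":0.3,"turn":0,"jaw":1},{"tx":0,"ty":0,"tz":0.8,"turn":0,"jaw":1},{"tx":0,"ty":0,"tz":1,"turn":0,"jaw":1},{"tx":0,"ty":0,"tz":0.8,"turn":0,"jaw":1},{"tx":0,"ty":0,"tz":0.5,"turn":0,"jaw":1},{"tx":0,"ty":0,"tz":0.25,"turn":0,"jaw":1},{"tx":0,"ty":0,"tz":0,"turn":0,"jaw":1},{"tx":0,"ty":0,"tz":0,"turn":0,"jaw":-1},{"tx":0,"ty":0,"tz":0,"turn":0,"jaw":-1},{"tx":0,"ty":0,"tz":0,"turn":0,"jaw":-1},{"tx":0,"ty":0,"tz":0,"turn":0,"jaw":-1},{"tx":0,"ty":0,"tz":0,"turn":0,"jaw":-1}]' 40;  python3 -m inch '[{"tx":0,"ty":0,"tz":0,"turn":0,"jaw":-1},{"tx":0,"ty":0,"tz":0,"turn":0,"jaw":-1},{"tx":0,"ty":0,"tz":0,"turn":0,"jaw":-1}]'
```

```text
time: 32.75
tcp_pos: [436.7, 209.0, 71.3]
tcp_rot: [0.707, 0.707, 0.0, 0.0]
contact_force: [-0.2, -0.9, -0.1]
opening: 12.4
gripper_force: 0.6
time: 33.05
tcp_pos: [436.7, 209.0, 71.4]
tcp_rot: [0.707, 0.707, 0.0, 0.0]
contact_force: [-2.1, 0.2, 6.7]
opening: 10.9
gripper_force: 39.1
```

```bash
python3 -m inch '[{"tx":0,"ty":0.1,"tz":0,"turn":0,"jaw":-1},{"tx":0,"ty":0.2,"tz":0,"turn":0,"jaw":-1},{"tx":0,"ty":0.3,"tz":0,"turn":0,"jaw":-1},{"tx":0,"ty":0.35,"tz":0,"turn":0,"jaw":-1},{"tx":-0.01,"ty":0.35,"tz":0,"turn":0,"jaw":-1},{"tx":0,"ty":0.35,"tz":0,"turn":0,"jaw":-1},{"tx":-0.01,"ty":0.35,"tz":0,"turn":0,"jaw":-1},{"tx":0,"ty":0.35,"tz":0,"turn":0,"jaw":-1},{"tx":-0.01,"ty":0.35,"tz":0,"turn":0,"jaw":-1},{"tx":0,"ty":0.35,"tz":0,"turn":0,"jaw":-1},{"tx":0,"ty":0.35,"tz":0,"turn":0,"jaw":-1},{"tx":0,"ty":0.35,"tz":0,"turn":0,"jaw":-1}]'; python3 -m inch '[{"tx":0,"ty":0.3,"tz":0,"turn":0,"jaw":-1},{"tx":0,"ty":0.25,"tz":0,"turn":0,"jaw":-1},{"tx":0,"ty":0.15,"tz":0,"turn":0,"jaw":-1},{"tx":0,"ty":0.1,"tz":0,"turn":0,"jaw":-1},{"tx":0,"ty":0.1,"tz":0,"turn":0,"jaw":-1},{"tx":0,"ty":0.05,"tz":0,"turn":0,"jaw":-1},{"tx":0,"ty":0,"tz":0,"turn":0,"jaw":-1}]'
```

```text
time: 34.25
tcp_pos: [586.7, 207.9, 71.4]
tcp_rot: [0.707, 0.707, 0.0, -0.0]
contact_force: [-3.0, -0.8, 6.1]
opening: 10.6
gripper_force: 39.3
time: 34.95
tcp_pos: [625.0, 207.6, 71.4]
tcp_rot: [0.707, 0.707, 0.0, 0.0]
contact_force: [0.3, -1.7, 4.8]
opening: 10.7
gripper_force: 39.2
```

```bash
python3 -m inch '[{"tx":0,"ty":0.05,"tz":0,"turn":0,"jaw":-1},{"tx":0,"ty":0.05,"tz":0,"turn":0,"jaw":-1},{"tx":0,"ty":0.05,"tz":0,"turn":0,"jaw":-1},{"tx":0,"ty":0.05,"tz":0,"turn":0,"jaw":-1},{"tx":0,"ty":0.03,"tz":0,"turn":0,"jaw":-1},{"tx":0,"ty":0,"tz":0,"turn":0,"jaw":-1}]'
```

```text
time: 35.55
tcp_pos: [630.3, 207.5, 71.3]
tcp_rot: [0.707, 0.707, -0.002, -0.002]
contact_force: [-17.6, -2.2, 15.6]
opening: 10.8
gripper_force: 40.4
```

```bash
python3 -m inch '[{"tx":0,"ty":-0.04,"tz":0,"turn":0,"jaw":-1},{"tx":0,"ty":0,"tz":0,"turn":0,"jaw":1},{"tx":0,"ty":0,"tz":0,"turn":0,"jaw":1},{"tx":0,"ty":0,"tz":0,"turn":0,"jaw":1},{"tx":0,"ty":0,"tz":-0.4,"turn":0,"jaw":1},{"tx":0,"ty":0,"tz":-0.8,"turn":0,"jaw":1},{"tx":0,"ty":0,"tz":-1,"turn":0,"jaw":1},{"tx":0,"ty":0,"tz":-1,"turn":0,"jaw":1},{"tx":0.3,"ty":-0.3,"tz":-0.6,"turn":0,"jaw":1},{"tx":0.9,"ty":-0.4,"tz":0,"turn":0,"jaw":1},{"tx":0.9,"ty":-0.4,"tz":0,"turn":0,"jaw":1},{"tx":0.9,"ty":-0.5,"tz":0,"turn":0,"jaw":1}]';  python3 -m inch '[{"tx":0.9,"ty":-0.4,"tz":0,"turn":0,"jaw":1},{"tx":0.3,"ty":0,"tz":0,"turn":0,"jaw":1},{"tx":0,"ty":0,"tz":0,"turn":0,"jaw":1},{"tx":0,"ty":0,"tz":0,"turn":0,"jaw":1}]'
python3 tray.py 9 side scene
cat > key.py <<'E'
from h import *
import sys
s=status.get_state(); print(np.round(s['tcp_pos'],1),'q',np.round(s['q'],2),'F',np.round(s['contact_force'],1))
m=eyes.camera_model("wrist"); im,d=eyes.get_image("wrist"); cv2.imwrite(f"pics/w{sys.argv[1]}.png",im)
P=pts(m,d); x,y,z=P[...,0],P[...,1],P[...,2]
k=(d>0)&(np.hypot(x-551,y-437)<45)
for a,b in((80,96),(45,60)):
    t=P[k&(z>a)&(z<b)]; print(len(t), len(t) and (np.percentile(t,[2,50,98],axis=0).round(1).tolist(),cv2.minAreaRect(t[:,:2].astype(np.float32))))
E
python3 key.py 9
```

```text
time: 36.75
tcp_pos: [568.0, 328.6, 222.8]
tcp_rot: [0.707, 0.707, 0.0, 0.0]
contact_force: [-0.1, -0.7, -0.5]
opening: 85.6
gripper_force: 0.0
time: 37.15
tcp_pos: [552.6, 375.1, 222.5]
tcp_rot: [0.707, 0.707, -0.0, 0.0]
contact_force: [0.1, -0.2, -0.8]
opening: 85.4
gripper_force: 0.0
[552.6 375.1 222.5]
side
40 px [317 128] lo [670.5 377.9  84.3] hi [686.5 387.2 109.9]
116 px [318 169] lo [623.2 147.2  86.3] hi [633.7 263.9  96.6]
33 px [412 193] lo [848.5  20.1  85.7] hi [858.7  30.6 111.2]
43 px [353 206] lo [668.4  20.6  86.9] hi [684.3  29.1 110.9]
scene
170 px [409 219] lo [623.  147.5  90.1] hi [634.2 266.   99.8]
49 px [534 229] lo [848.4 378.3  84.8] hi [859.4 386.8 110.8]
91 px [374 256] lo [668.3  20.9  85.5] hi [686.9  31.1 111.1]
61 px [438 294] lo [846.5  20.1  84.9] hi [859.3  24.5 111.3]
[552.8 374.4 222.7] q [ 0.47  0.47  0.32  1.42 -0.    2.04] F [-0.5  0.1 -0.5]
1127 ([[532.7, 429.2, 87.3], [551.9, 438.0, 89.2], [571.2, 447.2, 90.8]], ((551.8587036132812, 438.1622314453125), (10.951930046081543, 41.93001174926758), 73.62787628173828))
7823 ([[511.9, 402.7, 52.1], [550.5, 440.2, 55.3], [591.5, 473.9, 57.3]], ((551.96484375, 438.3207702636719), (75.0529556274414, 85.07109832763672), 89.79205322265625))
```

View pics/w9.png

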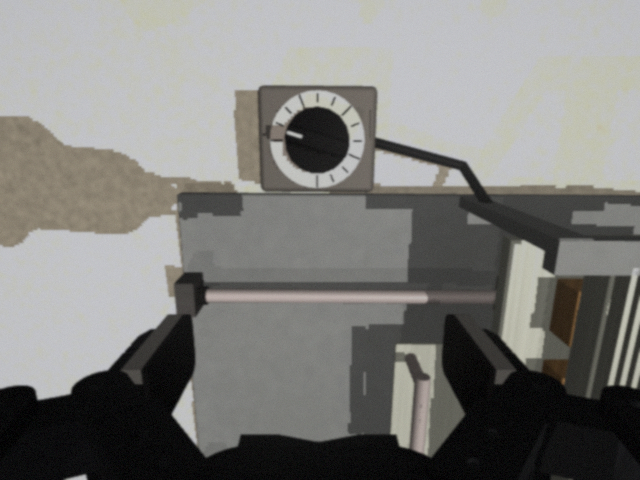

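The key wing is at (318,140) in the picture, and its long axis lies at −16° in the world. I'll pre-turn the wrist far counter-clockwise so that one grip covers the whole winding.

```bash
python3 -m inch '[{"tx":0.5,"ty":0,"tz":0,"turn":0,"jaw":1},{"tx":0.7,"ty":-0.02,"tz":0,"turn":0,"jaw":1},{"tx":0.39,"ty":0,"tz":0,"turn":0,"jaw":1},{"tx":0,"ty":0,"tz":0,"turn":-0.0235,"jaw":1},{"tx":0,"ty":0,"tz":0,"turn":-0.0235,"jaw":1},{"tx":0,"ty":0,"tz":0,"turn":-0.0235,"jaw":1},{"tx":0,"ty":0,"tz":0,"turn":-0.0235,"jaw":1},{"tx":0,"ty":0,"tz":0,"turn":-0.0235,"jaw":1},{"tx":0,"ty":0,"tz":0,"turn":-0.0235,"jaw":1},{"tx":0,"ty":0,"tz":0,"turn":-0.0235,"jaw":1},{"tx":0,"ty":0,"tz":0,"turn":-0.0235,"jaw":1},{"tx":0,"ty":0,"tz":0,"turn":-0.0235,"jaw":1}]'; python3 -m inch '[{"tx":0,"ty":0,"tz":0,"turn":-0.0235,"jaw":1},{"tx":0,"ty":0,"tz":0,"turn":-0.0235,"jaw":1},{"tx":0,"ty":0,"tz":0,"turn":-0.0235,"jaw":1},{"tx":0,"ty":0,"tz":0,"turn":-0.0235,"jaw":1},{"tx":0,"ty":0,"tz":0,"turn":-0.0235,"jaw":1},{"tx":0,"ty":0,"tz":0,"turn":-0.0235,"jaw":1},{"tx":0,"ty":0,"tz":0,"turn":-0.0235,"jaw":1},{"tx":0,"ty":0,"tz":0,"turn":-0.0235,"jaw":1},{"tx":0,"ty":0,"tz":0,"turn":-0.0235,"jaw":1},{"tx":0,"ty":0,"tz":0,"turn":-0.0235,"jaw":1},{"tx":0,"ty":0,"tz":0,"turn":-0.0235,"jaw":1},{"tx":0,"ty":0,"tz":0,"turn":-0.0235,"jaw":1}]'; python3 -m inch '[{"tx":0,"ty":0,"tz":0,"turn":-0.0235,"jaw":1},{"tx":0,"ty":0,"tz":0,"turn":-0.0235,"jaw":1},{"tx":0,"ty":0,"tz":0,"turn":-0.0235,"jaw":1},{"tx":0,"ty":0,"tz":0,"turn":-0.0235,"jaw":1},{"tx":0,"ty":0,"tz":0,"turn":-0.0235,"jaw":1},{"tx":0,"ty":0,"tz":0,"turn":-0.0235,"jaw":1},{"tx":0,"ty":0,"tz":0,"turn":-0.0235,"jaw":1},{"tx":0,"ty":0,"tz":0,"turn":-0.0235,"jaw":1},{"tx":0,"ty":0,"tz":0,"turn":-0.0235,"jaw":1},{"tx":0,"ty":0,"tz":0,"turn":0,"jaw":1},{"tx":0,"ty":0,"tz":0,"turn":0,"jaw":1}]'
cat > st.py <<'E'
from h import *
s=status.get_state(); M=R.from_quat(s['tcp_rot']).as_matrix()
print(np.round(s['tcp_pos'],1),'q6',round(s['q'][5],3),'closing dir deg',np.degrees(np.arctan2(M[1,1],M[0,1])).round(1),'x dir',M[:,0].round(3),'F',np.round(s['contact_force'],1),'T',np.round(s['ft_torque'],2),'j6',round(s['joint_torque'][5],2),'grip',round(s['gripper_force'],1),round(s['opening'],1))
E
python3 st.py
```

```text
time: 38.5
tcp_pos: [552.2, 438.0, 222.9]
tcp_rot: [0.119, 0.993, -0.0, 0.0]
contact_force: [0.9, -0.4, -0.3]
opening: 85.6
gripper_force: 0.0
time: 39.7
tcp_pos: [552.1, 438.0, 223.0]
tcp_rot: [-0.694, 0.72, -0.0, 0.0]
contact_force: [-0.3, 0.2, -0.4]
opening: 85.5
gripper_force: 0.0
time: 40.8
tcp_pos: [551.8, 438.5, 222.9]
tcp_rot: [0.99, -0.144, -0.0, 0.0]
contact_force: [-1.0, 0.4, 0.6]
opening: 85.3
gripper_force: 0.0
[551.8 438.5 222.9] q6 -2.301 closing dir deg -106.5 x dir [ 0.959 -0.284 -0.   ] F [-1.   0.4  0.6] T [-0.04  0.01 -0.03] j6 -0.35 grip 0.0 85.3
```

```bash
python3 -m inch '[{"tx":0,"ty":0,"tz":0.4,"turn":0,"jaw":1},{"tx":0,"ty":0,"tz":0.9,"turn":0,"jaw":1},{"tx":0,"ty":0,"tz":0.9,"turn":0,"jaw":1},{"tx":0,"ty":0,"tz":0.8,"turn":0,"jaw":1},{"tx":0,"ty":0,"tz":0.6,"turn":0,"jaw":1},{"tx":0,"ty":0,"tz":0.27,"turn":0,"jaw":1},{"tx":0,"ty":0,"tz":0,"turn":0,"jaw":1},{"tx":0,"ty":0,"tz":0,"turn":0,"jaw":-1},{"tx":0,"ty":0,"tz":0,"turn":0,"jaw":-1},{"tx":0,"ty":0,"tz":0,"turn":0,"jaw":-1},{"tx":0,"ty":0,"tz":0,"turn":0,"jaw":-1},{"tx":0,"ty":0,"tz":0,"turn":0,"jaw":-1}]' 50;  python3 -m inch '[{"tx":0,"ty":0,"tz":0,"turn":0,"jaw":-1},{"tx":0,"ty":0,"tz":0,"turn":0,"jaw":-1},{"tx":0,"ty":0,"tz":0,"turn":0,"jaw":-1}]' ; python3 st.py
```

```text
time: 42.0
tcp_pos: [551.4, 439.3, 68.6]
tcp_rot: [0.99, -0.141, 0.0, -0.0]
contact_force: [-4.1, -12.6, 10.5]
opening: 12.5
gripper_force: 8.5
time: 42.3
tcp_pos: [551.1, 438.4, 68.8]
tcp_rot: [0.99, -0.141, 0.0, 0.001]
contact_force: [-3.2, -4.6, 4.5]
opening: 10.2
gripper_force: 49.8
[551.1 438.4  68.8] q6 -2.305 closing dir deg -106.2 x dir [ 0.96 -0.28  0.  ] F [-3.2 -4.6  4.5] T [-0.99  0.5  -0.04] j6 -0.05 grip 49.8 10.2
```

Gripped. Next I'll wind clockwise, about 180° first.

```bash
python3 -m inch '[{"tx":0,"ty":0,"tz":0,"turn":0.015,"jaw":-1},{"tx":0,"ty":0,"tz":0,"turn":0.022,"jaw":-1},{"tx":0,"ty":0,"tz":0,"turn":0.022,"jaw":-1},{"tx":0,"ty":0,"tz":0,"turn":0.022,"jaw":-1},{"tx":0,"ty":0,"tz":0,"turn":0.022,"jaw":-1},{"tx":0,"ty":0,"tz":0,"turn":0.022,"jaw":-1},{"tx":0,"ty":0,"tz":0,"turn":0.022,"jaw":-1},{"tx":0,"ty":0,"tz":0,"turn":0.022,"jaw":-1},{"tx":0,"ty":0,"tz":0,"turn":0.022,"jaw":-1},{"tx":0,"ty":0,"tz":0,"turn":0.022,"jaw":-1},{"tx":0,"ty":0,"tz":0,"turn":0.022,"jaw":-1},{"tx":0,"ty":0,"tz":0,"turn":0.022,"jaw":-1}]'; python3 st.py; python3 -m inch '[{"tx":0,"ty":0,"tz":0,"turn":0.022,"jaw":-1},{"tx":0,"ty":0,"tz":0,"turn":0.022,"jaw":-1},{"tx":0,"ty":0,"tz":0,"turn":0.022,"jaw":-1},{"tx":0,"ty":0,"tz":0,"turn":0.022,"jaw":-1},{"tx":0,"ty":0,"tz":0,"turn":0.022,"jaw":-1},{"tx":0,"ty":0,"tz":0,"turn":0.022,"jaw":-1},{"tx":0,"ty":0,"tz":0,"turn":0.022,"jaw":-1},{"tx":0,"ty":0,"tz":0,"turn":0.022,"jaw":-1},{"tx":0,"ty":0,"tz":0,"turn":0.022,"jaw":-1},{"tx":0,"ty":0,"tz":0,"turn":0.022,"jaw":-1},{"tx":0,"ty":0,"tz":0,"turn":0.022,"jaw":-1}]'; python3 st.py
```

```text
time: 43.5
tcp_pos: [552.3, 438.8, 68.8]
tcp_rot: [-0.58, 0.815, -0.001, 0.001]
contact_force: [3.6, -2.2, 2.4]
opening: 10.1
gripper_force: 49.3
[552.3 438.8  68.8] q6 -0.685 closing dir deg 160.9 x dir [-0.327 -0.945 -0.   ] F [ 3.6 -2.2  2.4] T [-0.68 -0.67  0.15] j6 -2.18 grip 49.3 10.1
time: 44.6
tcp_pos: [552.7, 437.7, 68.8]
tcp_rot: [0.141, 0.99, -0.001, 0.002]
contact_force: [4.4, -7.3, 3.3]
opening: 9.7
gripper_force: 49.5
[552.7 437.7  68.8] q6 0.836 closing dir deg 73.7 x dir [-0.96   0.28  -0.003] F [ 4.4 -7.3  3.3] T [-1.76 -0.8   0.03] j6 -2.17 grip 49.5 9.7
```

```bash
python3 -m inch '[{"tx":0,"ty":0,"tz":0,"turn":0.022,"jaw":-1},{"tx":0,"ty":0,"tz":0,"turn":0.022,"jaw":-1},{"tx":0,"ty":0,"tz":0,"turn":0.022,"jaw":-1},{"tx":0,"ty":0,"tz":0,"turn":0.022,"jaw":-1},{"tx":0,"ty":0,"tz":0,"turn":0.022,"jaw":-1},{"tx":0,"ty":0,"tz":0,"turn":0.022,"jaw":-1},{"tx":0,"ty":0,"tz":0,"turn":0.022,"jaw":-1},{"tx":0,"ty":0,"tz":0,"turn":0.022,"jaw":-1},{"tx":0,"ty":0,"tz":0,"turn":0,"jaw":-1}]'; python3 st.py; python3 -m inch '[{"tx":0,"ty":0,"tz":0,"turn":0.015,"jaw":-1},{"tx":0,"ty":0,"tz":0,"turn":0.015,"jaw":-1},{"tx":0,"ty":0,"tz":0,"turn":0.015,"jaw":-1},{"tx":0,"ty":0,"tz":0,"turn":0.015,"jaw":-1},{"tx":0,"ty":0,"tz":0,"turn":0.01,"jaw":-1},{"tx":0,"ty":0,"tz":0,"turn":0,"jaw":-1}]'; python3 st.py
```

```text
time: 45.5
tcp_pos: [552.0, 437.2, 68.8]
tcp_rot: [0.64, 0.768, -0.001, 0.002]
contact_force: [1.4, -10.6, 6.2]
opening: 9.9
gripper_force: 49.8
[552.  437.2  68.8] q6 1.941 closing dir deg 10.4 x dir [-0.181  0.983 -0.003] F [  1.4 -10.6   6.2] T [-2.18 -0.11 -0.  ] j6 1.74 grip 49.8 9.9
time: 46.1
tcp_pos: [551.8, 437.3, 69.0]
tcp_rot: [0.79, 0.613, -0.001, 0.002]
contact_force: [1.2, -11.6, 7.5]
opening: 10.3
gripper_force: 131.9
[551.8 437.3  69. ] q6 2.374 closing dir deg -14.3 x dir [ 0.248  0.969 -0.003] F [  1.2 -11.6   7.5] T [-2.5  -0.21  3.39] j6 4.23 grip 131.9 10.3
```

```bash
python3 -m inch '[{"tx":0,"ty":0,"tz":0,"turn":0,"jaw":-1},{"tx":0,"ty":0,"tz":0,"turn":0,"jaw":-1},{"tx":0,"ty":0,"tz":0,"turn":0,"jaw":1},{"tx":0,"ty":0,"tz":0,"turn":0,"jaw":1},{"tx":0,"ty":0,"tz":0,"turn":0,"jaw":1},{"tx":0,"ty":0,"tz":0,"turn":0,"jaw":1},{"tx":0,"ty":0,"tz":-0.4,"turn":0,"jaw":1},{"tx":0,"ty":0,"tz":-0.8,"turn":0,"jaw":1},{"tx":0,"ty":0,"tz":-1,"turn":0,"jaw":1},{"tx":0,"ty":0,"tz":-1,"turn":0,"jaw":1},{"tx":-0.6,"ty":-0.2,"tz":-0.8,"turn":0,"jaw":1},{"tx":-0.6,"ty":-0.2,"tz":0,"turn":0,"jaw":1}]'; python3 -m inch '[{"tx":-0.4,"ty":0,"tz":0,"turn":0,"jaw":1},{"tx":0,"ty":0,"tz":0,"turn":0,"jaw":1},{"tx":0,"ty":0,"tz":0,"turn":0,"jaw":1}]'; python3 key.py 10;  python3 tray.py 10 scene
```

```text
time: 47.3
tcp_pos: [524.9, 397.4, 232.7]
tcp_rot: [0.79, 0.613, 0.004, 0.0]
contact_force: [0.2, 0.2, 0.7]
opening: 85.4
gripper_force: 0.0
time: 47.6
tcp_pos: [520.0, 381.4, 228.3]
tcp_rot: [0.79, 0.613, 0.0, -0.0]
contact_force: [-0.1, -0.2, -0.6]
opening: 85.5
gripper_force: 0.0
[520.  381.4 228.3] q [0.5  0.43 0.26 1.41 0.   2.33] F [-0.1 -0.2 -0.6]
1108 ([[546.5, 418.3, 86.4], [551.7, 438.6, 89.1], [557.2, 458.0, 90.9]], ((551.9170532226562, 438.0080261230469), (41.942359924316406, 11.075860977172852), 89.7782974243164))
7504 ([[511.7, 402.6, 52.4], [550.6, 440.5, 55.3], [591.4, 473.8, 57.3]], ((552.00537109375, 438.03216552734375), (75.0263671875, 85.033447265625), 89.55776977539062))
[520.1 381.7 228. ]
scene
172 px [409 219] lo [623.4 146.4  89.5] hi [633.3 265.4  99.4]
47 px [534 229] lo [848.7 377.8  85.8] hi [859.2 386.7 110.9]
95 px [374 255] lo [667.5  21.3  84.7] hi [686.1  31.7 111.3]
56 px [438 293] lo [847.3  20.1  86.3] hi [859.5  24.5 110.8]
```

View pics/scene10.png

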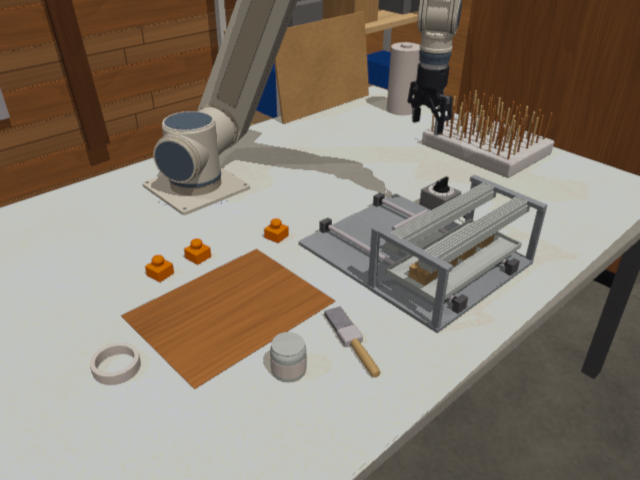

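View pics/w10.png

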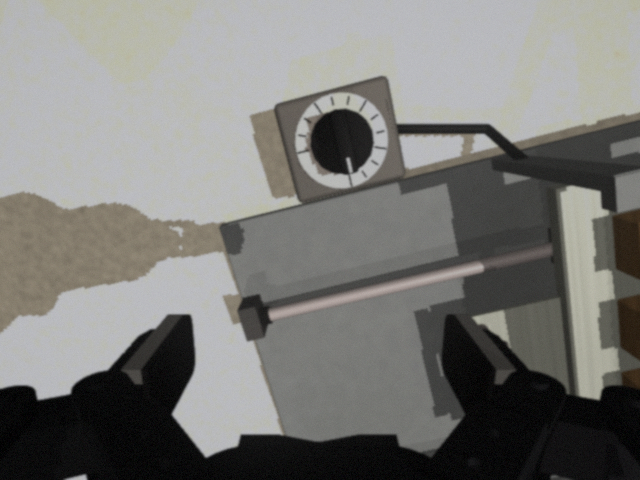

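The wing now points exactly 270° from the dial's zero at left. The wrist torque of 3.4 N m, against the 0.11 N m needed to turn the key, shows it reached its stop. The tray is home with the bar at x≈628, the blocks are under the lamps, and the bystanders haven't moved. I'm handing in.

```bash
python3 -c "
from station import order
print(order.sign_off())"
```

```text
the job is handed in; nothing more can be done
None
```

All four knobs stand upright on the tray, the tray is home under the lamps, the timer key is wound to its stop, and I handed the job in at about 48 s; the hand-in returned no verdict.

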